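# Pack the measuring kit into its foam tray and lock it with the hold-down bar

## Task

Press the multimeter and the try square into their matching cutouts in the foam tray until both sit fully home on the cutout floors, the meter with its dial nearer the blade's side of the tray (its display half goes under the bar). Then set the flat hold-down bar, handle up, over the tray's two pins so that it lies flat on both pin shoulders across the meter and the square's stock. Do not disturb the other things on the bench.

Things in the scene. Friction and masses are not known exactly. Their poses are not given: they have to be found in the camera images.
- tray: Fixed grey tray, 316 (x) x 164 (y) x 35 mm, filled with dark foam (top at z = 34). Origin: centre of its underside; x along its length (away from the robot), y across, z up. Springy foam lips with a sloping lead-in grip the ends of the stock slot and the long sides of the meter cutout: a part does not drop in by its weight but needs a straight push of 5 to 15 N down to the floor, and then stays.
- meter_seat (a point): Where meter_mid must come to lie (tray axes): tray x -93, y 0, z 33 mm, centre of the plain rectangular cutout x -130..-56, y -68..68, floor z = 12 (3 mm of room each side, before the lips). The meter's x then points along the tray's -y, the dial at tray y = +12.
- stock_seat (a point): Where square_stock must come to lie (tray axes): tray x -24, y -6, z 33 mm. Slot x -36..-12, y -58.5..46.5, floor z = 25 (2.5 to 3 mm of room), joined to the blade recess x -12..148, y 9..49, floor z = 32. Finger notches at y -8..26: x -54..-36 and -12..14, floor z = 20. The square's x then points along the tray's +y, its blade along +x.
- bar_seat (a point): Where bar_grip must come to lie (tray axes): tray x -69, y -36, z 72 mm; the bar lies along the tray's x, either way round. Two upright steel pins at tray x -142 and 4, both y -36: shoulder of diameter 16, top at z = 44, on which the bar rests; above it a shank of diameter 8 to z = 58 and a cone to a 3 mm tip at z = 64.
- meter_mid (a point): Multimeter lying on its back, body 130 (x) x 68 (y) x 30 mm, about 0.3 kg; point at its centre, 21 mm above its underside; x along its length from the dial half to the display half, z up.
- meter_dial (a point): Centre of the meter's raised round dial (meter axes), at meter x = -12 mm, 35 mm above its underside: diameter 34 mm, solid from 31 to 39 mm above the underside, does not turn: a good grip from above.
- square_stock (a point): Try square, about 0.2 kg, flat on its stock (on the bench the blade may sag until its tip touches, 2.5 degrees). Stock (thick wooden arm) 100 (x) x 18 (y) x 16 mm; point at the stock's centre, 8 mm above the underside. Thin steel blade, 30 wide (x 20..50 mm), 2 mm thick, 7 to 9 mm above the underside, runs 167 mm along -y from here. Grip across the stock's 18 mm near x = +15, where the finger notches are.
- bar_grip (a point): Hold-down bar, about 0.18 kg: aluminium flat 180 (x) x 30 (y) x 6 mm with 11 mm holes at x = +-73; on top a black bridge handle along x, 80 long, 12 wide (y), 22 to 34 mm above the underside, on posts at x = +-30. Point at the handle's centre, 28 mm above the underside.
- tape_rule_mid (a point): Tape measure standing on edge, 41 x 84 x 62 mm; bystander between tray and tools. Point half-way up.
- can_mid (a point): Spray can standing upright, diameter 52 mm, 172 mm tall; bystander. Point half-way up.
- dark_jar_mid (a point): Dark round jar with black lid, diameter 68 mm, 105 mm tall, standing; bystander. Point half-way up.
- pliers_mid (a point): Pair of pliers lying flat, 170 x 60 x 17 mm; bystander at the far right. Point at its centre.

How it is judged:
By the outcome, as a careful person would: the job done as asked, in the order asked, and still so for the second after the job is handed in, with the robot touching nothing.
It also fails if it takes over 72 s, if anything falls off the work surface, if the arm or the gripper's body presses on something with over 40 N, if the wrist force passes 120 N, or if a joint passes its speed limit or range.

## Robot

A 6-joint arm with a two-finger parallel gripper is mounted at the origin on a cart in front of the work surface, level with it; the furniture and walls round the work are solid. World frame = base frame: x ahead of the robot, y to its left, z up, the work surface at z = 0. Lengths are in mm, angles in rad, forces in N, time in s.
With the tool pointing down it reaches from about 350 to 775 mm from the base axis. Payload 7.3 kg.
Tool frame: the origin (TCP) lies at the very end of the fingers, on their centre line; the grasp point (between the pads) lies 19 mm behind it; z points along the fingers, y is the line along which they close (so a half turn about z gives the same grasp; the last joint's range is limited). The gripper opens to 92 mm and grips with 3 to 60 N. Pads are 19 mm wide; open, the fingers measure 130 mm over their backs; the gripper's body (75 mm by 190 mm) begins 47 mm behind the grasp point.
Start: joints at [1.108, 0.342, 1.524, -0, 1.275, -0.146], TCP at [163.537, 498.899, 226.741] pointing down, gripper open.
Joint ranges: [-2.53, 2.53], [-0.77, 2.02], [0.04, 2.7], [-1, 4.14], [0.28, 2.66], [-3.11, 3.11]. Speed limits (rad/s): [2.57, 2.57, 3.14, 3.14, 3.14, 3.14].

## Interface

Orientations are given as [roll, pitch, yaw] about the fixed x, y, z axes, in that order (R = Rz(yaw) Ry(pitch) Rx(roll)).
In Python, from plant import bot gives the robot as it stands.
- The arm moves only by the tool send_rows, never from a script. Its argument "rows" is a list of rows, each an object of numbers: "x", "y", "z": the shift along the tool's x, y, z in units of 0.2 m (1.0 is 0.2 m); "ax", "ay", "az": the turn, a rotation vector about the tool's x, y, z in units of 60 degrees (1.0 is 60 degrees); "jaw": the opening, from -1 (shut) to 1 (fully open), so that 0 is half open. In form: [{"x": .., "y": .., "z": .., "ax": .., "ay": .., "az": .., "jaw": ..}, ...]. A call has exactly 10 rows; each row is the pose to reach, as a shift and turn from the pose commanded when the call began, along the tool's axes at that moment; what a row does not reach only later rows make up. A row lasts 1/8 s, in which the tool goes at most 62.5 mm and 10.7 degrees, less where a joint would pass 70% of its speed; a pose out of reach is approached as far as the arm can. A call with a number of a shift or a turn outside -1 to 1 is refused whole. A call with a gripper value outside its range is refused whole. The fingers move at their own pace and stop on an object; the grip force is fixed at half the most. Time passes only in rows, so rows that repeat a pose let the fingers close, or fill a call up. It gives the time, the measured TCP pose, the force, the opening and the grip force at its end, in the units of the state.
- bot.get_obs(): the state, without advancing time (a new reading comes with each control period).
- bot.capture(name): name is "scene" or "top" or "wrist"; returns (picture, depth): 400x640x3 uint8, red, green, blue; 400x640 float32, mm along the optical axis (not along the pixel's ray), 0 where there is no reading.
- bot.camera_model(name): a dict with "vertical_fov" (degrees; the focal length in pixels is half the picture's height over the tangent of half this angle, whatever the lens; pixels are square), "cx", "cy" (the principal point, pixels), "R" (3x3) and "t" (3): a world point X has camera coordinates R X + t; the wrist camera has in their place "T_tool_cam" (4x4, takes a point from camera to tool coordinates, whose origin is the TCP and whose axes are the flange's). Camera axes: x right, y down, z forward; pixel columns grow to the right and rows downward; lengths in mm; the calibration is good to about 2 mm. A picture is of the moment at which its call begins: read the wrist's pose just before it. camera_model takes no time and is no camera call.
- bot.close_job(): hands the job in; it is judged then, once.
The state is a dict: "time": time; "joint_positions": joint angles; "dq": joint speeds; "tau": joint torques, N m; "tool_pos": TCP position; "tcp_rot": TCP orientation; "contact_force": force on the tool from outside, world axes, zero at the start; "moment": the same for the moment, N m; "grip_width": finger opening in mm; "finger_force": force on a finger pad.
Only numpy, scipy, OpenCV 4.12 (cv2) and the standard library are available. Lean on these libraries where they do the work, as an engineer would, in place of code of your own. Each camera call takes 0.05 s, during which the arm holds its last target. There are 200 camera calls.

## Working session

There is one attempt and no reset: what is moved stays moved. The work goes in short steps, Python scripts to look and compute and a tool call to move; the robot and the scene stay as the last step left them, time stands still between calls to the robot, and variables do not carry over. Pictures are saved under pics/ and viewed, at most 12 in all, crops included, and the job is handed in when it is done.

Besides the shell and the picture viewer there is one more tool, called after ">>>" by a JSON object that holds its "fn" and its "kwargs", one argument or row to a line. send_rows: Moves the arm, as the interface text tells. Its arguments: {"type":"object","properties":{"rows":{"type":"array","items":{"type":"object","properties":{"x":{"type":"number","minimum":-1,"maximum":1},"y":{"type":"number","minimum":-1,"maximum":1},"z":{"type":"number","minimum":-1,"maximum":1},"ax":{"type":"number","minimum":-1,"maximum":1},"ay":{"type":"number","minimum":-1,"maximum":1},"az":{"type":"number","minimum":-1,"maximum":1},"jaw":{"type":"number"}}}}},"required":["rows"]}

```bash
ls; mkdir -p pics; cat > h.py <<'E'
import numpy as np,cv2
from plant import bot
def cap(n):
    o=bot.get_obs(); p,d=bot.capture(n); return o,p,d
def cloud(n,o,d):
    m=bot.camera_model(n); f=200/np.tan(np.radians(m["vertical_fov"])/2)
    v,u=np.mgrid[0:400,0:640]
    P=np.stack([(u-m["cx"])/f*d,(v-m["cy"])/f*d,d],-1)
    if n=="wrist":
        from scipy.spatial.transform import Rotation as R
        T=np.array(m["T_tool_cam"]); P=P@T[:3,:3].T+T[:3,3]
        W=R.from_euler('xyz',o["tcp_rot"]).as_matrix(); return P@W.T+np.array(o["tool_pos"])
    return (P-np.array(m["t"]))@np.array(m["R"])
E
python3 - <<'E'
from h import *
print(bot.get_obs())
for n in["top","scene"]:
    o,p,d=cap(n); cv2.imwrite(f"pics/{n}0.png",p[...,::-1]); np.save(f"{n}0.npy",cloud(n,o,d)); print(bot.camera_model(n))
print(bot.camera_model("wrist"))
E
```

```text
pics
{'time': 0.0, 'joint_positions': array([ 1.10801095e+00,  3.42743852e-01,  1.52505834e+00,  1.84385666e-05,
        1.27541845e+00, -1.46018189e-01]), 'dq': array([ 0.0001288 ,  0.00014597,  0.00180217, -0.00193254, -0.00027685,
       -0.00056347]), 'tau': array([ 1.08077940e-03, -4.31243491e+01, -2.44225556e+01,  7.19528552e-02,
        5.58695546e-02, -1.17869176e-04]), 'tool_pos': array([163.32298768, 498.4946347 , 226.01959199]), 'tcp_rot': array([-3.13998455e+00, -2.54316390e-04,  2.82481988e+00]), 'contact_force': array([-0.30945075, -0.5520116 , -0.51950482]), 'moment': array([0.00644013, 0.0054776 , 0.00746433]), 'finger_force': 0.0, 'grip_width': 91.55999266449531}
{'vertical_fov': 55.297911232722285, 'cx': 317.9688281200458, 'cy': 207.06504242845693, 'R': array([[-0.01967769, -0.99980079, -0.00334116],
       [-0.9972727 ,  0.01986548, -0.07108106],
       [ 0.07113327,  0.00193333, -0.99746495]]), 't': array([-168.99459995,  544.83369031, 1341.00426803])}
{'vertical_fov': 48.823119177284504, 'cx': 320.23053115958004, 'cy': 200.27367101827664, 'R': array([[ 0.69835335,  0.71563636, -0.0129309 ],
       [ 0.41457424, -0.41915708, -0.80773482],
       [-0.58346448,  0.5587235 , -0.58940415]]), 't': array([-247.35433399, -240.50814305, 1716.60249321])}
{'vertical_fov': 60.99909982413792, 'cx': 315.9233486367421, 'cy': 203.04586729843984, 'T_tool_cam': array([[-2.45793538e-04, -9.56356968e-01, -2.92200769e-01,
         7.87318294e+01],
       [ 9.99999485e-01, -5.22762033e-04,  8.69791352e-04,
         2.64875076e-01],
       [-9.84582488e-04, -2.92200404e-01,  9.56356604e-01,
        -1.57798877e+02],
       [ 0.00000000e+00,  0.00000000e+00,  0.00000000e+00,
         1.00000000e+00]])}
```

View pics/top0.png

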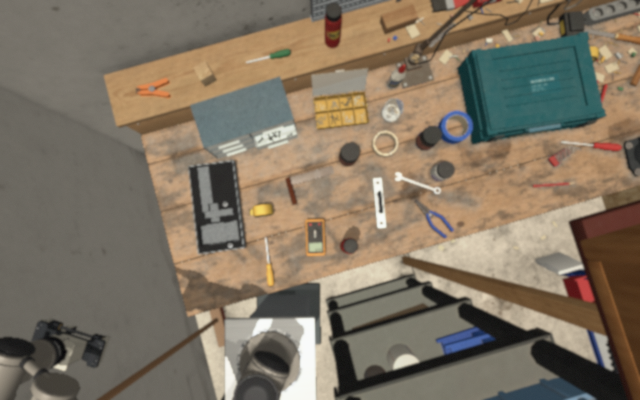

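View pics/scene0.png

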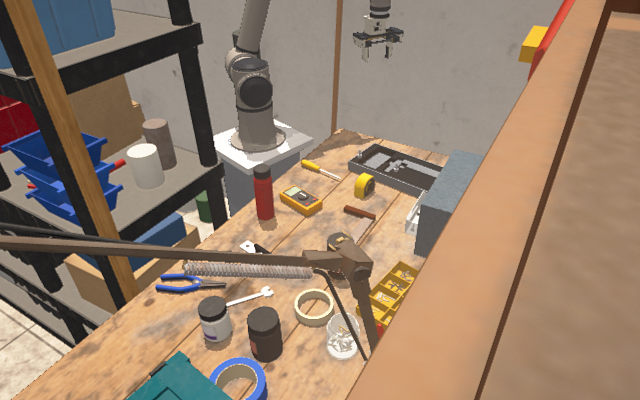

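The top view shows the tray at (217,205), tape at (262,209), the square with its stock at (291,190), the meter at (316,237), the can at (349,245) and the bar at (379,203). Next I'll get approximate world positions.

```bash
python3 - <<'E'
from h import *
C=np.load("top0.npy")
for n,(u,v) in dict(trayTL=(192,168),trayTR=(235,163),trayBL=(201,250),trayBR=(244,246),tray=(217,205),tape=(262,209),stockT=(290,180),stockB=(294,202),blade=(325,174),mT=(316,222),mB=(317,253),dial=(316,233),can=(349,245),barT=(378,180),barB=(381,226),jar=(349,153),pl=(435,220),scr=(268,265), box=(240,120)).items(): print(n,C[v,u].round())
E
```

```text
trayTL [689. 267.  29.]
trayTR [710. 119.   1.]
trayBL [398. 232.  35.]
trayBR [408.  85.  19.]
tray [555. 176.  35.]
tape [536.  14.  57.]
stockT [642. -81.   7.]
stockB [562. -94.  11.]
blade [ 662. -208.    7.]
mT [ 488. -172.   32.]
mB [ 380. -173.   34.]
dial [ 449. -171.   40.]
can [ 409. -275.  171.]
barT [ 636. -399.    3.]
barB [ 470. -405.    4.]
jar [ 716. -288.  105.]
pl [ 488. -600.   -0.]
scr [340.   0.  19.]
box [818.  67. 164.]
```

```bash
cat > mv.py <<'E'
import sys,numpy as np
# mv.py x y z yaw  X Y Z YAW(deg) : row values from commanded pose to target (tool down)
a=list(map(float,sys.argv[1:9])); p,q=np.array(a[:3]),np.array(a[4:7]); y=np.radians(a[3])
d=q-p; c,s=np.cos(y),np.sin(y)
print("x %.4f y %.4f z %.4f az %.4f"%((d[0]*c+d[1]*s)/200,(d[0]*s-d[1]*c)/200,-d[2]/200,-((a[7]-a[3]+180)%360-180)/60))
E
python3 mv.py 163.5 498.9 226.7 161.85 340 260 300 180;python3 mv.py 340 260 300 180 540 60 340 180 
```

```text
x -1.2107 y -0.8602 z -0.3665 az -0.3025
x -1.0000 y -1.0000 z -0.2000 az -0.0000
```

>>> {"fn": "send_rows", "kwargs": {
  "rows": [
    {"x":-0.5,"y":-0.5,"z":-0.2,"az":-0.1},
    {"x":-1,"y":-1,"z":-0.35,"az":-0.3025},
    {"x":-1,"y":-1,"z":-0.35,"az":-0.3025},
    {"x":-1,"y":-1,"z":-0.35,"az":-0.3025},
    {"x":-1,"y":-1,"z":-0.35,"az":-0.3025},
    {"x":-1,"y":-1,"z":-0.35,"az":-0.3025},
    {"x":-1,"y":-1,"z":-0.35,"az":-0.3025},
    {"x":-1,"y":-1,"z":-0.35,"az":-0.3025},
    {"x":-1,"y":-1,"z":-0.35,"az":-0.3025},
    {"x":-1,"y":-1,"z":-0.35,"az":-0.3025}
  ]
}}

```text
schema error: expected keys x, y, z, ax, ay, az, jaw
```

>>> {"fn": "send_rows", "kwargs": {
  "rows": [
    {"x":-1,"y":-1,"z":-0.2},
    {"x":-1,"y":-1,"z":-0.2},
    {"x":-1,"y":-1,"z":-0.2},
    {"x":-1,"y":-1,"z":-0.2},
    {"x":-1,"y":-1,"z":-0.2},
    {"x":-1,"y":-1,"z":-0.2},
    {"x":-1,"y":-1,"z":-0.2},
    {"x":-1,"y":-1,"z":-0.2},
    {"x":-1,"y":-1,"z":-0.2},
    {"x":-1,"y":-1,"z":-0.2}
  ]
}}

```text
schema error: expected keys x, y, z, ax, ay, az, jaw
```

```bash
python3 - <<'E'
from h import *
o,p,d=cap("wrist"); cv2.imwrite("pics/w1.png",p[...,::-1]); np.save("w1.npy",cloud("wrist",o,d)); print(o["time"],o["tool_pos"],o["tcp_rot"],o["joint_positions"])
E
```

```text
0.1 [163.36841077 498.55404906 226.11310156] [-3.14022344e+00 -1.92070081e-04  2.82481250e+00] [ 1.10800019e+00  3.42658580e-01  1.52491716e+00 -9.60789224e-06
  1.27539951e+00 -1.46013311e-01]
```

View pics/w1.png

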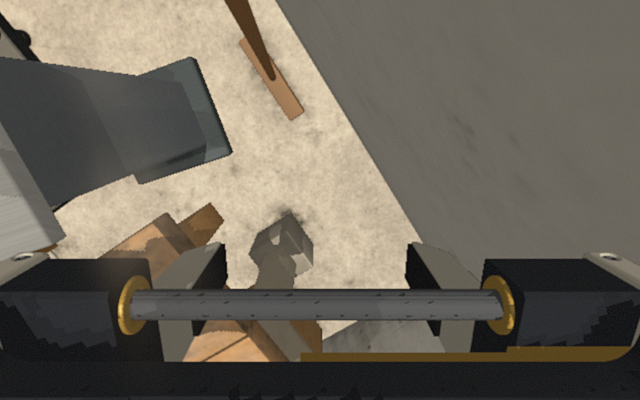

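>>> {"fn": "send_rows", "kwargs": {
  "rows": [
    {"x":-0.5,"y":-0.5,"z":-0.2,"ax":0,"ay":0,"az":-0.1,"jaw":1},
    {"x":-1,"y":-1,"z":-0.35,"ax":0,"ay":0,"az":-0.3025,"jaw":1},
    {"x":-1,"y":-1,"z":-0.35,"ax":0,"ay":0,"az":-0.3025,"jaw":1},
    {"x":-1,"y":-1,"z":-0.35,"ax":0,"ay":0,"az":-0.3025,"jaw":1},
    {"x":-1,"y":-1,"z":-0.35,"ax":0,"ay":0,"az":-0.3025,"jaw":1},
    {"x":-1,"y":-1,"z":-0.35,"ax":0,"ay":0,"az":-0.3025,"jaw":1},
    {"x":-1,"y":-1,"z":-0.35,"ax":0,"ay":0,"az":-0.3025,"jaw":1},
    {"x":-1,"y":-1,"z":-0.35,"ax":0,"ay":0,"az":-0.3025,"jaw":1},
    {"x":-1,"y":-1,"z":-0.35,"ax":0,"ay":0,"az":-0.3025,"jaw":1},
    {"x":-1,"y":-1,"z":-0.35,"ax":0,"ay":0,"az":-0.3025,"jaw":1}
  ]
}}

```text
time: 1.4
tool_pos: [290.9, 247.0, 296.5]
tcp_rot: [-3.141, -0.0, -3.14]
contact_force: [0.9, 0.8, -0.6]
grip_width: 91.8
finger_force: 0.0
```

>>> {"fn": "send_rows", "kwargs": {
  "rows": [
    {"x":-1,"y":-1,"z":-0.2,"ax":0,"ay":0,"az":0,"jaw":1},
    {"x":-1,"y":-1,"z":-0.2,"ax":0,"ay":0,"az":0,"jaw":1},
    {"x":-1,"y":-1,"z":-0.2,"ax":0,"ay":0,"az":0,"jaw":1},
    {"x":-1,"y":-1,"z":-0.2,"ax":0,"ay":0,"az":0,"jaw":1},
    {"x":-1,"y":-1,"z":-0.2,"ax":0,"ay":0,"az":0,"jaw":1},
    {"x":-1,"y":-1,"z":-0.2,"ax":0,"ay":0,"az":0,"jaw":1},
    {"x":-1,"y":-1,"z":-0.2,"ax":0,"ay":0,"az":0,"jaw":1},
    {"x":-1,"y":-1,"z":-0.2,"ax":0,"ay":0,"az":0,"jaw":1},
    {"x":-1,"y":-1,"z":-0.2,"ax":0,"ay":0,"az":0,"jaw":1},
    {"x":-1,"y":-1,"z":-0.2,"ax":0,"ay":0,"az":0,"jaw":1}
  ]
}}

```text
time: 2.65
tool_pos: [491.0, 47.0, 336.9]
tcp_rot: [3.142, 0.0, -3.141]
contact_force: [0.7, -0.3, 0.9]
grip_width: 91.8
finger_force: 0.0
```

```bash
python3 - <<'E'
from h import *
o,p,d=cap("wrist"); cv2.imwrite("pics/w2.png",p[...,::-1]); np.save("w2.npy",cloud("wrist",o,d)); print(o["time"],o["tool_pos"],o["tcp_rot"],o["joint_positions"])
E
```

```text
2.65 [490.98538965  47.02715472 336.90414464] [ 3.14150228e+00  3.29374834e-04 -3.14073966e+00] [-6.01048523e-02  2.18654426e-01  1.39325372e+00  1.10363995e-04
  1.52936125e+00 -1.63175875e+00]
```

View pics/w2.png

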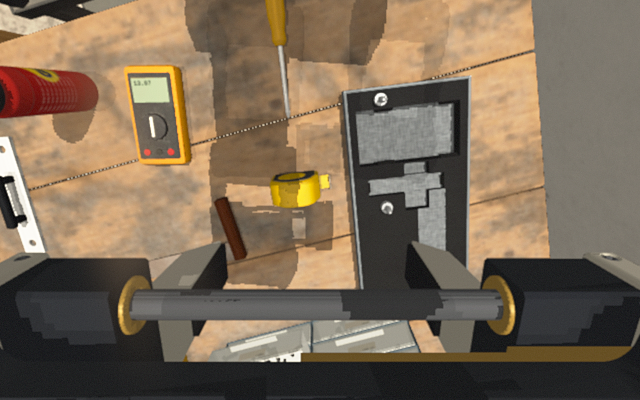

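The tray's pins are at about (381,99) and (387,207), with the meter cutout between. The meter lies at (157,115) with its display toward the robot. The tape is at (295,188), the stock at (230,228), and the bar at the left edge. Next is fitting poses from depth.

```bash
python3 - <<'E'
from h import *
C=np.load("w2.npy")[:250]; v,u=np.mgrid[0:250,0:640]
Z=C[...,2]
def roi(u0,u1,v0,v1,z0,z1):
    m=(u>=u0)&(u<u1)&(v>=v0)&(v<v1)&(Z>z0)&(Z<z1); return C[m]
def rect(P,n):
    r=cv2.minAreaRect(P[:,:2].astype(np.float32)); print(n,len(P),np.round(r[0],1),np.round(r[1],1),round(r[2],2),"z",np.round(np.percentile(P[:,2],[5,50,95]),1))
for n,b in dict(pin1=(372,390,90,108),pin2=(378,396,198,216)).items():
    for z in((38,48),(50,70)):
        P=roi(*b,*z); print(n,z,len(P),P.mean(0).round(1),P.min(0).round(1),P.max(0).round(1))
rect(roi(345,465,95,170,6,18),"cutout"); rect(roi(366,446,160,250,21,29),"slot+")
rect(roi(366,446,160,250,29,33.2),"bladefl")
rect(roi(340,480,70,250,30,38),"traytop")
rect(roi(110,200,55,175,20,50),"meter"); rect(roi(110,200,55,175,35,50),"dial")
rect(roi(205,255,190,262,8,30),"stock"); rect(roi(0,60,130,262,3.5,60),"bar");rect(roi(265,335,165,215,10,90),"tape")
print("table z",np.median(roi(210,260,100,160,-20,20)[:,2]))
E
```

```text
pin1 (38, 48) 85 [412.4 127.2  43.6] [404.8 121.3  38.6] [419.5 136.4  45.7]
pin1 (50, 70) 40 [412.7 128.   59.9] [409.8 125.   50.1] [415.7 132.3  65.1]
pin2 (38, 48) 76 [555.4 144.1  43.5] [549.9 137.9  38.2] [565.1 152.4  47.4]
pin2 (50, 70) 37 [556.3 145.   59. ] [553.7 142.1  50.4] [561.1 149.1  64.6]
cutout 5086 [464.2 164.5] [ 84.5 151.1] 6.67 z [10.7 12.2 13.8]
slot+ 1489 [527.8 172.8] [ 73.6 105.9] 5.23 z [21.4 25.3 27.6]
bladefl 1599 [560.2 177.8] [135.1 117.5] 2.49 z [30.4 32.4 33.1]
traytop 12223 [513.1 177.1] [242.6 164.6] 6.68 z [32.1 34.1 35.7]
meter 5089 [ 435.1 -166.5] [129.4  67.9] 1.29 z [25.4 31.1 39.2]
dial 548 [ 452.7 -169.9] [33.2 46.1] 61.85 z [37.  39.1 42.3]
stock 720 [596.8 -89.3] [86.1 27.8] 13.72 z [ 9.3 16.1 17.7]
bar 2454 [ 551.4 -398.8] [174.2  32.8] 1.99 z [ 4.4  6.2 33.2]
tape 1603 [532.7  25.7] [40.1 84.1] 6.32 z [23.1 55.9 62.4]
table z -0.14637793764234175
```

```bash
python3 mv.py 491.2 46.5 336.7 180 471.2 -80 300 130;python3 mv.py 471.2 -80 300 130 452 -168 160 91
```

```text
x 0.1000 y -0.6325 z 0.1835 az 0.8333
x -0.2754 y -0.3564 z 0.7000 az 0.6500
```

>>> {"fn": "send_rows", "kwargs": {
  "rows": [
    {"x":0.1,"y":-0.63,"z":0.18,"ax":0,"ay":0,"az":0.8333,"jaw":1},
    {"x":0.1,"y":-0.63,"z":0.18,"ax":0,"ay":0,"az":0.8333,"jaw":1},
    {"x":0.1,"y":-0.63,"z":0.18,"ax":0,"ay":0,"az":0.8333,"jaw":1},
    {"x":0.1,"y":-0.63,"z":0.18,"ax":0,"ay":0,"az":0.8333,"jaw":1},
    {"x":0.1,"y":-0.63,"z":0.18,"ax":0,"ay":0,"az":0.8333,"jaw":1},
    {"x":0.1,"y":-0.63,"z":0.18,"ax":0,"ay":0,"az":0.8333,"jaw":1},
    {"x":0.1,"y":-0.63,"z":0.18,"ax":0,"ay":0,"az":0.8333,"jaw":1},
    {"x":0.1,"y":-0.63,"z":0.18,"ax":0,"ay":0,"az":0.8333,"jaw":1},
    {"x":0.1,"y":-0.63,"z":0.18,"ax":0,"ay":0,"az":0.8333,"jaw":1},
    {"x":0.1,"y":-0.63,"z":0.18,"ax":0,"ay":0,"az":0.8333,"jaw":1}
  ]
}}

```text
time: 3.95
tool_pos: [471.3, -79.4, 300.7]
tcp_rot: [3.142, -0.0, 2.269]
contact_force: [0.2, 0.9, -0.2]
grip_width: 91.8
finger_force: 0.0
```

>>> {"fn": "send_rows", "kwargs": {
  "rows": [
    {"x":-0.2754,"y":-0.3564,"z":0.7,"ax":0,"ay":0,"az":0.65,"jaw":0.3},
    {"x":-0.2754,"y":-0.3564,"z":0.7,"ax":0,"ay":0,"az":0.65,"jaw":0.3},
    {"x":-0.2754,"y":-0.3564,"z":0.7,"ax":0,"ay":0,"az":0.65,"jaw":0.3},
    {"x":-0.2754,"y":-0.3564,"z":0.7,"ax":0,"ay":0,"az":0.65,"jaw":0.3},
    {"x":-0.2754,"y":-0.3564,"z":0.7,"ax":0,"ay":0,"az":0.65,"jaw":0.3},
    {"x":-0.2754,"y":-0.3564,"z":0.7,"ax":0,"ay":0,"az":0.65,"jaw":0.3},
    {"x":-0.2754,"y":-0.3564,"z":0.7,"ax":0,"ay":0,"az":0.65,"jaw":0.3},
    {"x":-0.2754,"y":-0.3564,"z":0.7,"ax":0,"ay":0,"az":0.65,"jaw":0.3},
    {"x":-0.2754,"y":-0.3564,"z":0.7,"ax":0,"ay":0,"az":0.65,"jaw":0.3},
    {"x":-0.2754,"y":-0.3564,"z":0.7,"ax":0,"ay":0,"az":0.65,"jaw":0.3}
  ]
}}

```text
time: 5.2
tool_pos: [452.1, -167.4, 160.8]
tcp_rot: [3.141, 0.0, 1.589]
contact_force: [-0.0, -0.3, 0.4]
grip_width: 59.6
finger_force: 0.0
```

```bash
python3 - <<'E'
from h import *
o,p,d=cap("wrist"); cv2.imwrite("pics/w3.png",p[...,::-1]); C=cloud("wrist",o,d); np.save("w3.npy",C); print(o["time"],o["tool_pos"],o["tcp_rot"],o["joint_positions"])
C=C[:250].reshape(-1,3)
X,Y,Z=C.T; b=(abs(X-435)<90)&(abs(Y+167)<60)
for n,a,c in(("body",25,33),("meter",20,45),("dial",35,42)):
    P=C[b&(Z>a)&(Z<c)]; r=cv2.minAreaRect(P[:,:2].astype(np.float32)); print(n,len(P),np.round(r[0],1),np.round(r[1],1),round(r[2],2),P.mean(0).round(1),np.percentile(P[:,2],[5,50,95]).round(1))
E
```

```text
5.2 [ 452.10377056 -167.43429332  160.76027638] [3.14144779e+00 3.51991372e-06 1.58854628e+00] [-5.13870479e-01  3.32035731e-01  1.73815888e+00  8.02024852e-05
  1.07127139e+00 -5.31658841e-01]
body 8732 [ 434.6 -167.5] [128.6  66.7] 0.88 [ 432.8 -164.5   30.6] [27.5 31.1 32.5]
meter 10471 [ 434.3 -167.7] [130.4  68.6] 0.76 [ 434.9 -164.    31.4] [26.5 31.3 39.2]
dial 1090 [ 446.5 -167.1] [33.2 33.1] 27.52 [ 446.4 -166.4   39. ] [37.5 39.  40.9]
```

View pics/w3.png

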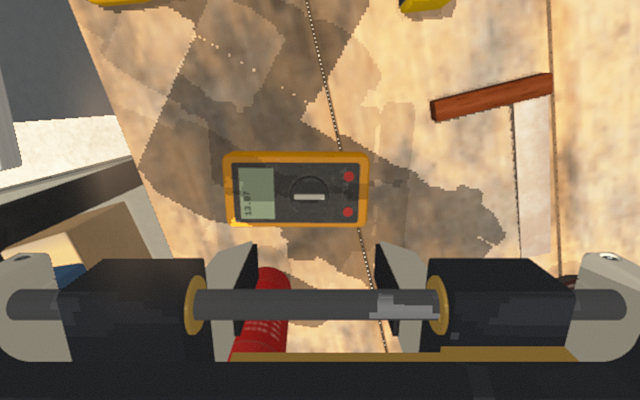

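The meter's centre is at (434.4,-167.6), its long axis at 0.8°, and the dial at (446.4,-167.2), seen at pixel (309,190). Its display half faces the robot. I'll grip the dial now.

>>> {"fn": "send_rows", "kwargs": {
  "rows": [
    {"x":0.001,"y":-0.0285,"z":0.2,"ax":0,"ay":0,"az":0,"jaw":0.1},
    {"x":0.001,"y":-0.0285,"z":0.4,"ax":0,"ay":0,"az":0,"jaw":0.1},
    {"x":0.001,"y":-0.0285,"z":0.55,"ax":0,"ay":0,"az":0,"jaw":0.1},
    {"x":0.001,"y":-0.0285,"z":0.61,"ax":0,"ay":0,"az":0,"jaw":0.1},
    {"x":0.001,"y":-0.0285,"z":0.639,"ax":0,"ay":0,"az":0,"jaw":0.1},
    {"x":0.001,"y":-0.0285,"z":0.639,"ax":0,"ay":0,"az":0,"jaw":0.1},
    {"x":0.001,"y":-0.0285,"z":0.639,"ax":0,"ay":0,"az":0,"jaw":-0.6},
    {"x":0.001,"y":-0.0285,"z":0.639,"ax":0,"ay":0,"az":0,"jaw":-0.6},
    {"x":0.001,"y":-0.0285,"z":0.639,"ax":0,"ay":0,"az":0,"jaw":-0.6},
    {"x":0.001,"y":-0.0285,"z":0.639,"ax":0,"ay":0,"az":0,"jaw":-0.6}
  ]
}}

```text
time: 6.5
tool_pos: [446.7, -167.5, 33.5]
tcp_rot: [3.141, 0.0, 1.588]
contact_force: [-1.2, 0.3, 6.8]
grip_width: 32.5
finger_force: 30.0
```

```bash
python3 -c "
import numpy as np
c,s=np.cos(np.radians(6.7)),np.sin(np.radians(6.7))
f=lambda x,y:(549+c*x-s*y,180.5+s*x+c*y)
print('dial',f(-93,12),'stock15',f(-24,9),'bar',f(-69,-36))"; python3 mv.py 446.4 -167.2 33 91 446.4 0 233 130
```

```text
dial (np.float64(455.23508074772883), np.float64(181.56766924422385)) stock15 (np.float64(524.1138677771823), np.float64(186.63843815546238)) bar (np.float64(484.67137171742047), np.float64(136.69557575676052))
x 0.8359 y 0.0146 z -1.0000 az -0.6500
```

>>> {"fn": "send_rows", "kwargs": {
  "rows": [
    {"x":0,"y":0,"z":-0.05,"ax":0,"ay":0,"az":0,"jaw":-0.6},
    {"x":0,"y":0,"z":-0.2,"ax":0,"ay":0,"az":0,"jaw":-0.6},
    {"x":0.02,"y":0,"z":-0.4,"ax":0,"ay":0,"az":0,"jaw":-0.6},
    {"x":0.1,"y":0,"z":-0.52,"ax":0,"ay":0,"az":-0.05,"jaw":-0.6},
    {"x":0.25,"y":0,"z":-0.55,"ax":0,"ay":0,"az":-0.15,"jaw":-0.6},
    {"x":0.4,"y":0,"z":-0.55,"ax":0,"ay":0,"az":-0.25,"jaw":-0.6},
    {"x":0.55,"y":0,"z":-0.55,"ax":0,"ay":0,"az":-0.35,"jaw":-0.6},
    {"x":0.68,"y":0,"z":-0.55,"ax":0,"ay":0,"az":-0.45,"jaw":-0.6},
    {"x":0.76,"y":0,"z":-0.55,"ax":0,"ay":0,"az":-0.55,"jaw":-0.6},
    {"x":0.8,"y":0,"z":-0.55,"ax":0,"ay":0,"az":-0.6,"jaw":-0.6}
  ]
}}

```text
time: 7.75
tool_pos: [443.2, -6.6, 143.1]
tcp_rot: [-3.141, -0.0, 2.219]
contact_force: [-0.8, -0.3, -3.3]
grip_width: 32.3
finger_force: 30.0
```

```bash
python3 mv.py 443.9 -7.5 143.5 127 455.2 181.5 143.5 186.9
```

```text
x 0.7207 y 0.6138 z -0.0000 az -0.9983
```

>>> {"fn": "send_rows", "kwargs": {
  "rows": [
    {"x":0.04,"y":0.03,"z":0,"ax":0,"ay":0,"az":-0.1,"jaw":-0.6},
    {"x":0.15,"y":0.13,"z":0,"ax":0,"ay":0,"az":-0.22,"jaw":-0.6},
    {"x":0.28,"y":0.24,"z":0,"ax":0,"ay":0,"az":-0.36,"jaw":-0.6},
    {"x":0.41,"y":0.35,"z":0,"ax":0,"ay":0,"az":-0.5,"jaw":-0.6},
    {"x":0.54,"y":0.46,"z":0,"ax":0,"ay":0,"az":-0.65,"jaw":-0.6},
    {"x":0.64,"y":0.545,"z":0,"ax":0,"ay":0,"az":-0.8,"jaw":-0.6},
    {"x":0.7,"y":0.6,"z":0,"ax":0,"ay":0,"az":-0.92,"jaw":-0.6},
    {"x":0.7207,"y":0.6138,"z":0,"ax":0,"ay":0,"az":-0.998,"jaw":-0.6},
    {"x":0.7207,"y":0.6138,"z":0,"ax":0,"ay":0,"az":-0.998,"jaw":-0.6},
    {"x":0.7207,"y":0.6138,"z":0,"ax":0,"ay":0,"az":-0.998,"jaw":-0.6}
  ]
}}

```text
time: 9.0
tool_pos: [454.9, 181.2, 142.9]
tcp_rot: [-3.142, -0.0, -3.024]
contact_force: [0.6, -0.1, -2.5]
grip_width: 32.3
finger_force: 30.0
```

```bash
python3 - <<'E'
from h import *
o,p,d=cap("wrist"); cv2.imwrite("pics/w4.png",p[...,::-1]); C=cloud("wrist",o,d); np.save("w4.npy",C); print(o["time"],o["tool_pos"],o["tcp_rot"],o["joint_positions"])
E
```

```text
9.0 [454.86429777 181.16853714 142.88669165] [-3.14151607e+00 -2.62283150e-04 -3.02370640e+00] [ 2.22383671e-01  3.66849237e-01  1.74196422e+00 -5.68315684e-05
  1.03304804e+00 -1.46626980e+00]
```

View pics/w4.png

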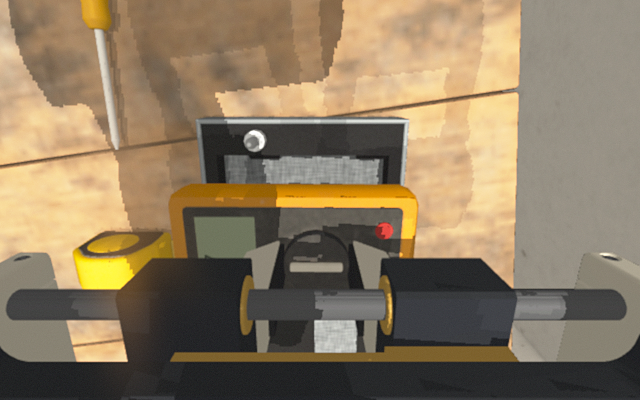

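The meter is held level, with its display left and dial jacks right. The tray's near edge (row 120) and pin 1 at (255,140) are visible behind it. Next is fitting both.

```bash
python3 - <<'E'
from h import *
C=np.load("w4.npy"); v,u=np.mgrid[0:400,0:640]; Z=C[...,2]
t=np.radians(6.7); E=np.array([[np.cos(t),np.sin(t)],[-np.sin(t),np.cos(t)]])
T=(C[...,:2]-[549,180.5])@E.T   # tray coords
L=(v<262)&(u>150)&(u<440)
# tray: near outer edge and sides
m=L&(v<185)&(abs(Z-34.5)<3); A=np.c_[T[m],Z[m]]
print("rim x min by y", [ (y,np.percentile(A[abs(A[:,1]-y)<6,0],1).round(1)) for y in(-70,-40,0,40,70)])
print("y ext",[(x,np.percentile(A[abs(A[:,0]-x)<4,1],[1,99]).round(1)) for x in(-152,-146,-140)], "z",np.median(A[:,2]))
m=L&(v<185)&(abs(Z-12)<3)&(T[...,0]>-150); A=T[m]; print("cut floor",[ (y,np.percentile(A[abs(A[:,1]-y)<6,0],2).round(1)) for y in(-50,-20,0,20,50)],np.percentile(A[:,1],[1,99]).round(1))
for a,b in((41,47),(50,62),(60,70)):
    m=L&(v<160)&(u<275)&(u>240)&(Z>a)&(Z<b); print("pin",a,T[m].mean(0).round(1),T[m].min(0).round(1),T[m].max(0).round(1),m.sum())
# meter
m=L&(Z>120)&(Z<152)&(v>180)&(v<245)&(u>165)&(u<425); A=np.c_[T[m],Z[m]]
print("meter y ext",np.percentile(A[:,1],[.5,99.5]).round(1))
print("near edge",[ (y,np.percentile(A[abs(A[:,1]-y)<6,0],1).round(1)) for y in(-50,-30,0,30,60)])
B=A[(A[:,2]>137)&(A[:,2]<143.5)]; q=np.linalg.lstsq(np.c_[B[:,:2]-[-93,0],np.ones(len(B))],B[:,2],rcond=None)[0]; print("plane deg",np.degrees(q[:2]).round(2),q[2].round(1))
E
```

```text
rim x min by y [(-70, np.float64(-157.5)), (-40, np.float64(-157.6)), (0, np.float64(-157.6)), (40, np.float64(-157.6)), (70, np.float64(-157.6))]
y ext [(-152, array([-78.9,  81. ])), (-146, array([-79.1,  80.9])), (-140, array([-79.3,  80.9]))] z 34.048536642887086
cut floor [(-50, np.float64(-125.6)), (-20, np.float64(-124.9)), (0, np.float64(-125.8)), (20, np.float64(-125.7)), (50, np.float64(-123.4))] [-66.7  67.8]
pin 41 [-142.8  -33.6] [-149.5  -42.5] [-134.4  -27.1] 219
pin 50 [-142.6  -33.8] [-145.9  -38.4] [-138.1  -31. ] 85
pin 60 [-142.   -34.7] [-144.7  -37.9] [-139.2  -32.1] 61
meter y ext [-62.3  62.3]
near edge [(-50, np.float64(-127.2)), (-30, np.float64(-127.1)), (0, np.float64(-127.0)), (30, np.float64(-127.0)), (60, np.float64(-126.8))]
plane deg [6.53 0.05] 142.5
```

```bash
python3 - <<'E'
from h import *
C=np.load("w4.npy"); v,u=np.mgrid[0:400,0:640]; Z=C[...,2]
t=np.radians(6.7); E=np.array([[np.cos(t),np.sin(t)],[-np.sin(t),np.cos(t)]])
T=(C[...,:2]-[549,181.5])@E.T
m=(v>175)&(v<262)&(u>165)&(u<425)&(Z>100)&(Z<160)
for y in(-50,-35,25,45,58):
  print(y,[(x,Z[m&(abs(T[...,0]-x)<2)&(abs(T[...,1]-y)<6)].round(0).tolist()[::9][:4]) for x in(-126,-122,-118,-114,-110,-105,-100,-95)])
E
```

```text
-50 [(-126, [117.0, 118.0, 117.0, 121.0]), (-122, [138.0, 137.0, 138.0, 138.0]), (-118, [139.0, 140.0, 141.0, 141.0]), (-114, [141.0, 140.0, 140.0, 141.0]), (-110, [140.0, 141.0, 140.0, 141.0]), (-105, [140.0, 140.0, 140.0, 141.0]), (-100, [140.0, 141.0, 140.0, 141.0]), (-95, [140.0, 140.0, 141.0, 142.0])]
-35 [(-126, [117.0, 117.0, 118.0, 118.0]), (-122, [136.0, 138.0, 137.0, 138.0]), (-118, [140.0, 140.0, 140.0, 141.0]), (-114, [141.0, 141.0, 140.0, 142.0]), (-110, [140.0, 141.0, 142.0, 140.0]), (-105, [140.0, 141.0, 141.0, 142.0]), (-100, [141.0, 141.0, 141.0, 142.0]), (-95, [141.0, 141.0, 140.0, 141.0])]
25 [(-126, [116.0, 119.0, 118.0, 120.0]), (-122, [137.0, 137.0, 137.0, 138.0]), (-118, [138.0, 139.0, 140.0, 139.0]), (-114, [141.0, 141.0, 141.0, 140.0]), (-110, [140.0, 140.0, 140.0, 140.0]), (-105, [140.0, 141.0, 141.0, 141.0]), (-100, [141.0, 141.0, 141.0, 148.0]), (-95, [148.0, 148.0, 149.0, 149.0])]
45 [(-126, [119.0, 118.0, 117.0, 121.0]), (-122, [137.0, 138.0, 137.0, 138.0]), (-118, [138.0, 140.0, 140.0, 140.0]), (-114, [140.0, 141.0, 140.0, 141.0]), (-110, [140.0, 141.0, 142.0, 143.0]), (-105, [140.0, 142.0, 141.0, 143.0]), (-100, [140.0, 141.0, 141.0, 141.0]), (-95, [140.0, 141.0, 141.0, 143.0])]
58 [(-126, [118.0, 121.0, 119.0, 122.0]), (-122, [134.0, 137.0, 138.0, 138.0]), (-118, [136.0, 140.0, 139.0, 134.0]), (-114, [132.0, 139.0, 140.0, 139.0]), (-110, [134.0, 137.0, 139.0, 139.0]), (-105, [134.0, 140.0, 139.0, 140.0]), (-100, [135.0, 139.0, 133.0, 138.0]), (-95, [137.0, 139.0, 141.0, 138.0])]
```

>>> {"fn": "send_rows", "kwargs": {
  "rows": [
    {"x":0,"y":0.005,"z":0.1,"ax":0,"ay":0,"az":0,"jaw":-0.6},
    {"x":0,"y":0.005,"z":0.2,"ax":0,"ay":0,"az":0,"jaw":-0.6},
    {"x":0,"y":0.005,"z":0.3,"ax":0,"ay":0,"az":0,"jaw":-0.6},
    {"x":0,"y":0.005,"z":0.36,"ax":0,"ay":0,"az":0,"jaw":-0.6},
    {"x":0,"y":0.005,"z":0.38,"ax":0,"ay":0,"az":0,"jaw":-0.6},
    {"x":0,"y":0.005,"z":0.4,"ax":0,"ay":0,"az":0,"jaw":-0.6},
    {"x":0,"y":0.005,"z":0.415,"ax":0,"ay":0,"az":0,"jaw":-0.6},
    {"x":0,"y":0.005,"z":0.43,"ax":0,"ay":0,"az":0,"jaw":-0.6},
    {"x":0,"y":0.005,"z":0.445,"ax":0,"ay":0,"az":0,"jaw":-0.6},
    {"x":0,"y":0.005,"z":0.455,"ax":0,"ay":0,"az":0,"jaw":-0.6}
  ]
}}

```text
time: 10.3
tool_pos: [451.7, 182.3, 51.8]
tcp_rot: [-3.141, -0.006, -3.021]
contact_force: [-10.5, 0.1, 15.3]
grip_width: 32.4
finger_force: 30.0
```

>>> {"fn": "send_rows", "kwargs": {
  "rows": [
    {"x":0.005,"y":0,"z":-0.005,"ax":0,"ay":0,"az":0,"jaw":-0.6},
    {"x":0.01,"y":0,"z":-0.01,"ax":0,"ay":0,"az":0,"jaw":-0.6},
    {"x":0.012,"y":0,"z":-0.015,"ax":0,"ay":0,"az":0,"jaw":-0.6},
    {"x":0.012,"y":0,"z":-0.015,"ax":0,"ay":0,"az":0,"jaw":-0.6},
    {"x":0.012,"y":0,"z":-0.015,"ax":0,"ay":0,"az":0,"jaw":-0.6},
    {"x":0.012,"y":0,"z":-0.015,"ax":0,"ay":0,"az":0,"jaw":-0.6},
    {"x":0.012,"y":0,"z":-0.015,"ax":0,"ay":0,"az":0,"jaw":-0.6},
    {"x":0.012,"y":0,"z":-0.015,"ax":0,"ay":0,"az":0,"jaw":-0.6},
    {"x":0.012,"y":0,"z":-0.015,"ax":0,"ay":0,"az":0,"jaw":-0.6},
    {"x":0.012,"y":0,"z":-0.015,"ax":0,"ay":0,"az":0,"jaw":-0.6}
  ]
}}

```text
time: 11.55
tool_pos: [452.3, 182.3, 54.9]
tcp_rot: [3.141, -0.0, -3.021]
contact_force: [-3.6, 0.7, 0.6]
grip_width: 32.3
finger_force: 30.0
```

```bash
python3 - <<'E'
from h import *
o,p,d=cap("wrist"); print(o["contact_force"],o["moment"],o["tool_pos"]); C=cloud("wrist",o,d); v,u=np.mgrid[0:400,0:640]; Z=C[...,2]
t=np.radians(6.7); E=np.array([[np.cos(t),np.sin(t)],[-np.sin(t),np.cos(t)]])
T=(C[...,:2]-[549,181.5])@E.T
cv2.imwrite("pics/w5.png",p[...,::-1])
m=(v<255)&(u>100)&(u<500)&(Z<62)&(Z>5)
for y in(-50,-35,0,45,55):
  print(y,[(x,np.round(np.median(Z[m&(abs(T[...,0]-x)<1)&(abs(T[...,1]-y)<5)]),1)) for x in(-140,-134,-132,-130,-128,-126,-124,-122,-118,-112,-106,-100,-90,-80,-70)])
E
```

```text
[-3.64327202  0.7020885   0.59056219] [0.09199913 0.67843405 0.00900297] [452.34007636 182.33362748  54.90328381]
-50 [(-140, np.float64(34.0)), (-134, np.float64(34.0)), (-132, np.float64(33.9)), (-130, np.float64(33.6)), (-128, np.float64(41.2)), (-126, np.float64(45.1)), (-124, np.float64(46.3)), (-122, np.float64(48.3)), (-118, np.float64(49.9)), (-112, np.float64(50.9)), (-106, np.float64(51.8)), (-100, np.float64(52.6)), (-90, np.float64(nan)), (-80, np.float64(nan)), (-70, np.float64(nan))]
-35 [(-140, np.float64(53.6)), (-134, np.float64(33.9)), (-132, np.float64(33.8)), (-130, np.float64(33.2)), (-128, np.float64(40.4)), (-126, np.float64(45.1)), (-124, np.float64(46.5)), (-122, np.float64(48.4)), (-118, np.float64(50.2)), (-112, np.float64(51.1)), (-106, np.float64(52.2)), (-100, np.float64(53.1)), (-90, np.float64(nan)), (-80, np.float64(nan)), (-70, np.float64(nan))]
0 [(-140, np.float64(33.9)), (-134, np.float64(33.8)), (-132, np.float64(33.9)), (-130, np.float64(33.6)), (-128, np.float64(41.3)), (-126, np.float64(44.8)), (-124, np.float64(45.9)), (-122, np.float64(48.5)), (-118, np.float64(49.8)), (-112, np.float64(51.0)), (-106, np.float64(58.6)), (-100, np.float64(55.3)), (-90, np.float64(nan)), (-80, np.float64(nan)), (-70, np.float64(nan))]
45 [(-140, np.float64(34.2)), (-134, np.float64(34.1)), (-132, np.float64(33.8)), (-130, np.float64(33.6)), (-128, np.float64(41.0)), (-126, np.float64(45.0)), (-124, np.float64(46.3)), (-122, np.float64(48.3)), (-118, np.float64(49.8)), (-112, np.float64(52.2)), (-106, np.float64(51.6)), (-100, np.float64(52.7)), (-90, np.float64(nan)), (-80, np.float64(nan)), (-70, np.float64(nan))]
55 [(-140, np.float64(34.0)), (-134, np.float64(34.0)), (-132, np.float64(33.9)), (-130, np.float64(33.6)), (-128, np.float64(40.8)), (-126, np.float64(45.0)), (-124, np.float64(46.5)), (-122, np.float64(48.1)), (-118, np.float64(49.1)), (-112, np.float64(49.8)), (-106, np.float64(50.9)), (-100, np.float64(51.7)), (-90, np.float64(nan)), (-80, np.float64(nan)), (-70, np.float64(nan))]
  return _methods._mean(a, axis=axis, dtype=dtype,
  ret = ret.dtype.type(ret / rcount)
```

View pics/w5.png

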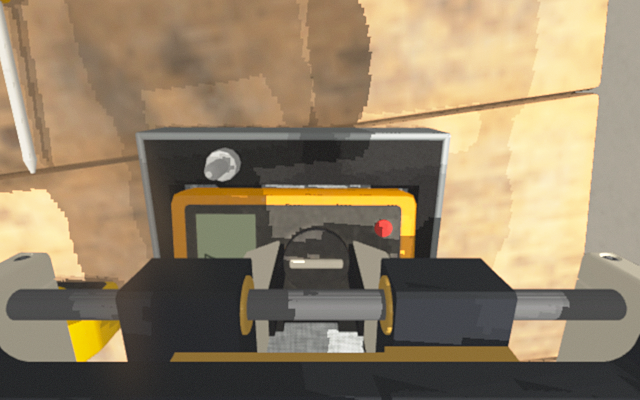

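The near side has entered, but the far side is caught on the lip with about 8° of tilt. I'll let go of the dial and straddle it, then press on the far half.

>>> {"fn": "send_rows", "kwargs": {
  "rows": [
    {"x":0,"y":0,"z":0,"ax":0,"ay":0,"az":0,"jaw":-0.08},
    {"x":0,"y":0,"z":0,"ax":0,"ay":0,"az":0,"jaw":-0.08},
    {"x":0,"y":0,"z":-0.03,"ax":0,"ay":0,"az":0,"jaw":-0.08},
    {"x":-0.04,"y":0,"z":-0.05,"ax":0,"ay":0,"az":0,"jaw":-0.08},
    {"x":-0.09,"y":0,"z":-0.05,"ax":0,"ay":0,"az":0,"jaw":-0.08},
    {"x":-0.09,"y":0,"z":-0.03,"ax":0,"ay":0,"az":0,"jaw":-0.08},
    {"x":-0.09,"y":0,"z":-0.02,"ax":0,"ay":0,"az":0,"jaw":-0.08},
    {"x":-0.09,"y":0,"z":-0.01,"ax":0,"ay":0,"az":0,"jaw":-0.08},
    {"x":-0.09,"y":0,"z":0,"ax":0,"ay":0,"az":0,"jaw":-0.08},
    {"x":-0.09,"y":0,"z":0.01,"ax":0,"ay":0,"az":0,"jaw":-0.08}
  ]
}}

```text
time: 12.85
tool_pos: [470.2, 184.5, 52.8]
tcp_rot: [3.142, 0.0, -3.021]
contact_force: [0.5, -0.6, -0.1]
grip_width: 41.9
finger_force: 0.0
```

>>> {"fn": "send_rows", "kwargs": {
  "rows": [
    {"x":0,"y":0,"z":0.01,"ax":0,"ay":0,"az":0,"jaw":-0.08},
    {"x":0,"y":0,"z":0.018,"ax":0,"ay":0,"az":0,"jaw":-0.08},
    {"x":0,"y":0,"z":0.025,"ax":0,"ay":0,"az":0,"jaw":-0.08},
    {"x":0,"y":0,"z":0.03,"ax":0,"ay":0,"az":0,"jaw":-0.08},
    {"x":0,"y":0,"z":0.035,"ax":0,"ay":0,"az":0,"jaw":-0.08},
    {"x":0,"y":0,"z":0.04,"ax":0,"ay":0,"az":0,"jaw":-0.08},
    {"x":0,"y":0,"z":0.044,"ax":0,"ay":0,"az":0,"jaw":-0.08},
    {"x":0,"y":0,"z":0.048,"ax":0,"ay":0,"az":0,"jaw":-0.08},
    {"x":0,"y":0,"z":0.05,"ax":0,"ay":0,"az":0,"jaw":-0.08},
    {"x":0,"y":0,"z":0.05,"ax":0,"ay":0,"az":0,"jaw":-0.08}
  ]
}}

```text
time: 14.1
tool_pos: [470.2, 184.4, 42.9]
tcp_rot: [3.142, 0.0, -3.021]
contact_force: [0.1, 0.2, -0.6]
grip_width: 41.9
finger_force: 0.0
```

```bash
cat > chk.py <<'E'
from h import *
import warnings; warnings.simplefilter("ignore")
o,p,d=cap("wrist"); print(o["time"],o["contact_force"],o["tool_pos"]); C=cloud("wrist",o,d); v,u=np.mgrid[0:400,0:640]; Z=C[...,2]
t=np.radians(6.7); E=np.array([[np.cos(t),np.sin(t)],[-np.sin(t),np.cos(t)]])
T=(C[...,:2]-[549,181.5])@E.T
cv2.imwrite("pics/c%d.png"%(o["time"]*100),p[...,::-1])
m=(v<262)&(Z<64)&(Z>5)
for y in(-60,-50,-40,-25,12,40,50,60):
  print(y,[(x,np.round(np.median(Z[m&(abs(T[...,0]-x)<1)&(abs(T[...,1]-y)<4)]),1)) for x in(-140,-134,-130,-128,-126,-122,-118,-112,-106,-100,-90,-80,-70,-64,-60)])
E
python3 chk.py
```

```text
14.1 [ 0.09270779  0.17872881 -0.5778697 ] [470.23216736 184.44792277  42.90828085]
-60 [(-140, np.float64(33.8)), (-134, np.float64(34.0)), (-130, np.float64(33.5)), (-128, np.float64(28.3)), (-126, np.float64(35.2)), (-122, np.float64(40.7)), (-118, np.float64(41.5)), (-112, np.float64(41.4)), (-106, np.float64(41.6)), (-100, np.float64(41.2)), (-90, np.float64(41.5)), (-80, np.float64(41.0)), (-70, np.float64(nan)), (-64, np.float64(nan)), (-60, np.float64(nan))]
-50 [(-140, np.float64(33.8)), (-134, np.float64(34.1)), (-130, np.float64(33.6)), (-128, np.float64(28.4)), (-126, np.float64(37.0)), (-122, np.float64(41.3)), (-118, np.float64(43.4)), (-112, np.float64(43.6)), (-106, np.float64(43.8)), (-100, np.float64(43.7)), (-90, np.float64(43.8)), (-80, np.float64(43.8)), (-70, np.float64(nan)), (-64, np.float64(nan)), (-60, np.float64(nan))]
-40 [(-140, np.float64(60.6)), (-134, np.float64(34.4)), (-130, np.float64(32.9)), (-128, np.float64(29.0)), (-126, np.float64(37.7)), (-122, np.float64(41.2)), (-118, np.float64(43.6)), (-112, np.float64(44.1)), (-106, np.float64(44.2)), (-1
[... 1371 characters left out ...]
t64(33.4)), (-128, np.float64(29.5)), (-126, np.float64(38.2)), (-122, np.float64(41.8)), (-118, np.float64(44.1)), (-112, np.float64(44.8)), (-106, np.float64(44.7)), (-100, np.float64(44.2)), (-90, np.float64(44.5)), (-80, np.float64(nan)), (-70, np.float64(nan)), (-64, np.float64(nan)), (-60, np.float64(nan))]
60 [(-140, np.float64(33.8)), (-134, np.float64(34.0)), (-130, np.float64(33.5)), (-128, np.float64(28.1)), (-126, np.float64(37.1)), (-122, np.float64(41.3)), (-118, np.float64(41.9)), (-112, np.float64(42.1)), (-106, np.float64(41.7)), (-100, np.float64(41.9)), (-90, np.float64(41.9)), (-80, np.float64(41.9)), (-70, np.float64(nan)), (-64, np.float64(nan)), (-60, np.float64(nan))]
```

>>> {"fn": "send_rows", "kwargs": {
  "rows": [
    {"x":0.03,"y":0,"z":0.002,"ax":0,"ay":0,"az":0,"jaw":-0.08},
    {"x":0.04,"y":0,"z":0.004,"ax":0,"ay":0,"az":0,"jaw":-0.08},
    {"x":0.04,"y":0,"z":0.006,"ax":0,"ay":0,"az":0,"jaw":-0.08},
    {"x":0.04,"y":0,"z":0.008,"ax":0,"ay":0,"az":0,"jaw":-0.08},
    {"x":0.04,"y":0,"z":0.01,"ax":0,"ay":0,"az":0,"jaw":-0.08},
    {"x":0.04,"y":0,"z":0.012,"ax":0,"ay":0,"az":0,"jaw":-0.08},
    {"x":0.04,"y":0,"z":0.014,"ax":0,"ay":0,"az":0,"jaw":-0.08},
    {"x":0.04,"y":0,"z":0.014,"ax":0,"ay":0,"az":0,"jaw":-0.08},
    {"x":0.04,"y":0,"z":0.014,"ax":0,"ay":0,"az":0,"jaw":-0.08},
    {"x":0.04,"y":0,"z":0.014,"ax":0,"ay":0,"az":0,"jaw":-0.08}
  ]
}}

```text
time: 15.4
tool_pos: [462.2, 183.5, 42.1]
tcp_rot: [3.142, 0.001, -3.021]
contact_force: [-5.5, -2.3, 21.8]
grip_width: 42.7
finger_force: 11.1
```

Firm contact at z=42 with 22 N, which is exactly the seated height (12+30), so the meter is home. Next is the square.

```bash
python3 mv.py 462.2 183.5 40.1 186.9 500 80 180 140;python3 mv.py 500 80 180 140 575 -60 180 80; python3 mv.py 575 -60 180 80 595 -92 180 12
```

```text
x -0.1255 y -0.5365 z -0.6995 az 0.7817
x -0.7372 y -0.2952 z -0.0000 az 1.0000
x -0.1402 y 0.1263 z -0.0000 az 1.1333
```

>>> {"fn": "send_rows", "kwargs": {
  "rows": [
    {"x":0,"y":0,"z":-0.1,"ax":0,"ay":0,"az":0,"jaw":-0.08},
    {"x":0,"y":0,"z":-0.3,"ax":0,"ay":0,"az":0,"jaw":-0.08},
    {"x":0,"y":0,"z":-0.55,"ax":0,"ay":0,"az":0.1,"jaw":-0.08},
    {"x":-0.04,"y":-0.15,"z":-0.7,"ax":0,"ay":0,"az":0.25,"jaw":-0.08},
    {"x":-0.08,"y":-0.35,"z":-0.7,"ax":0,"ay":0,"az":0.4,"jaw":-0.08},
    {"x":-0.125,"y":-0.5365,"z":-0.7,"ax":0,"ay":0,"az":0.55,"jaw":-0.08},
    {"x":-0.125,"y":-0.5365,"z":-0.7,"ax":0,"ay":0,"az":0.7,"jaw":-0.08},
    {"x":-0.125,"y":-0.5365,"z":-0.7,"ax":0,"ay":0,"az":0.85,"jaw":-0.08},
    {"x":-0.125,"y":-0.5365,"z":-0.7,"ax":0,"ay":0,"az":0.85,"jaw":-0.08},
    {"x":-0.125,"y":-0.5365,"z":-0.7,"ax":0,"ay":0,"az":0.85,"jaw":-0.08}
  ]
}}

```text
time: 16.65
tool_pos: [499.8, 80.1, 180.0]
tcp_rot: [-3.141, -0.0, 2.375]
contact_force: [0.3, -0.4, 0.0]
grip_width: 42.6
finger_force: 0.0
```

```bash
python3 chk.py|head -4|cut -c1-400; python3 mv.py 500 80 180 135.9 575 -60 180 75.9; python3 mv.py 575 -60 180 75.9 595 -92 180 15.9
```

```text
16.65 [ 0.30815269 -0.39821096  0.00267985] [499.7919498   80.06257794 180.04319896]
-60 [(-140, np.float64(33.7)), (-134, np.float64(33.9)), (-130, np.float64(22.0)), (-128, np.float64(12.1)), (-126, np.float64(38.0)), (-122, np.float64(40.6)), (-118, np.float64(40.8)), (-112, np.float64(41.1)), (-106, np.float64(41.0)), (-100, np.float64(41.2)), (-90, np.float64(40.8)), (-80, np.float64(41.3)), (-70, np.float64(41.3)), (-64, np.float64(40.5)), (-60, np.float64(36.1))]
-50 [(-140, np.float64(34.0)), (-134, np.float64(34.4)), (-130, np.float64(21.4)), (-128, np.float64(12.6)), (-126, np.float64(38.3)), (-122, np.float64(41.4)), (-118, np.float64(43.3)), (-112, np.float64(43.7)), (-106, np.float64(43.7)), (-100, np.float64(43.6)), (-90, np.float64(43.5)), (-80, np.float64(43.5)), (-70, np.float64(43.7)), (-64, np.float64(41.0)), (-60, np.float64(37.3))]
-40 [(-140, np.float64(48.9)), (-134, np.float64(34.4)), (-130, np.float64(31.7)), (-128, np.float64(28.5)), (-126, np.float64(38.0)), (-122, np.float64(41.1)), (-118, np.float64(43.3)), (-112, np.float64(43.6)), (-106, np.float64(44.0)), (-100, np.float64(43.6)), (-90, np.float64(43.9)), (-80, np.float64(44.0)), (-70, np.float64(43.9)), (-64, np.float64(41.3)), (-60, np.float64(36.4))]
x -0.7564 y -0.2417 z -0.0000 az 1.0000
x -0.1308 y 0.1360 z -0.0000 az 1.0000
```

>>> {"fn": "send_rows", "kwargs": {
  "rows": [
    {"x":-0.15,"y":-0.05,"z":0,"ax":0,"ay":0,"az":0.17,"jaw":0.1},
    {"x":-0.35,"y":-0.11,"z":0,"ax":0,"ay":0,"az":0.34,"jaw":0.1},
    {"x":-0.55,"y":-0.18,"z":0,"ax":0,"ay":0,"az":0.51,"jaw":0.1},
    {"x":-0.7,"y":-0.22,"z":0,"ax":0,"ay":0,"az":0.68,"jaw":0.1},
    {"x":-0.7564,"y":-0.2417,"z":0,"ax":0,"ay":0,"az":0.85,"jaw":0.1},
    {"x":-0.7564,"y":-0.2417,"z":0,"ax":0,"ay":0,"az":1.0,"jaw":0.1},
    {"x":-0.7564,"y":-0.2417,"z":0,"ax":0,"ay":0,"az":1.0,"jaw":0.1},
    {"x":-0.7564,"y":-0.2417,"z":0,"ax":0,"ay":0,"az":1.0,"jaw":0.1},
    {"x":-0.7564,"y":-0.2417,"z":0,"ax":0,"ay":0,"az":1.0,"jaw":0.1},
    {"x":-0.7564,"y":-0.2417,"z":0,"ax":0,"ay":0,"az":1.0,"jaw":0.1}
  ]
}}

```text
time: 17.95
tool_pos: [574.9, -59.9, 180.2]
tcp_rot: [3.141, -0.0, 1.326]
contact_force: [0.7, 0.4, -0.2]
grip_width: 50.6
finger_force: 0.0
```

>>> {"fn": "send_rows", "kwargs": {
  "rows": [
    {"x":-0.04,"y":0.04,"z":0,"ax":0,"ay":0,"az":0.17,"jaw":0.1},
    {"x":-0.08,"y":0.08,"z":0,"ax":0,"ay":0,"az":0.34,"jaw":0.1},
    {"x":-0.13,"y":0.136,"z":0,"ax":0,"ay":0,"az":0.51,"jaw":0.1},
    {"x":-0.13,"y":0.136,"z":0,"ax":0,"ay":0,"az":0.68,"jaw":0.1},
    {"x":-0.13,"y":0.136,"z":0,"ax":0,"ay":0,"az":0.85,"jaw":0.1},
    {"x":-0.13,"y":0.136,"z":0,"ax":0,"ay":0,"az":1.0,"jaw":0.1},
    {"x":-0.13,"y":0.136,"z":0,"ax":0,"ay":0,"az":1.0,"jaw":0.1},
    {"x":-0.13,"y":0.136,"z":0,"ax":0,"ay":0,"az":1.0,"jaw":0.1},
    {"x":-0.13,"y":0.136,"z":0,"ax":0,"ay":0,"az":1.0,"jaw":0.1},
    {"x":-0.13,"y":0.136,"z":0,"ax":0,"ay":0,"az":1.0,"jaw":0.1}
  ]
}}

```text
time: 19.2
tool_pos: [595.0, -91.9, 180.1]
tcp_rot: [-3.142, -0.0, 0.278]
contact_force: [-0.1, 1.4, 0.1]
grip_width: 50.6
finger_force: 0.0
```

```bash
python3 - <<'E'
from h import *
o,p,d=cap("wrist"); cv2.imwrite("pics/w6.png",p[...,::-1]); C=cloud("wrist",o,d); np.save("w6.npy",C); print(o["time"],o["tool_pos"],o["tcp_rot"],o["joint_positions"])
C=C[:262].reshape(-1,3)
X,Y,Z=C.T; b=(abs(X-600)<80)&(abs(Y+90)<40)&(Z>11)&(Z<25)
P=C[b]; r=cv2.minAreaRect(P[:,:2].astype(np.float32)); print(len(P),np.round(r[0],1),np.round(r[1],1),round(r[2],2),P.mean(0).round(1),np.percentile(P[:,2],[5,50,95]).round(1))
E
```

```text
19.2 [594.97828442 -91.8901325  180.12873331] [-3.14156111e+00 -1.08719775e-04  2.78120239e-01] [-2.80523691e-01  5.20212680e-01  1.37167713e+00  8.89169854e-05
  1.24962737e+00  1.01212433e+00]
1847 [602.8 -84.1] [99. 20.] 14.46 [604.8 -82.5  16.1] [14.6 16.1 17.4]
```

View pics/w6.png

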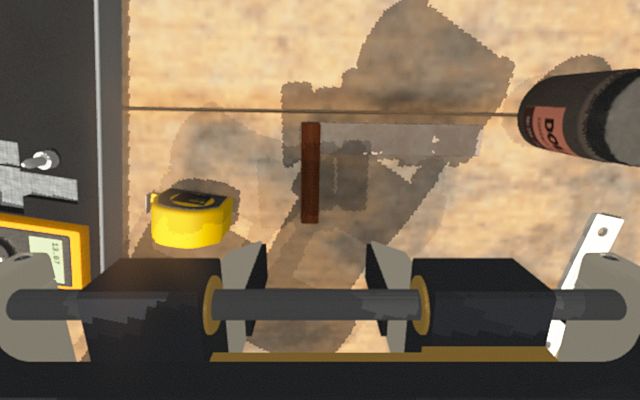

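The stock is at pixels (311,122..222), with the blade running right along rows 125..157. Next I'll check the blade's position in stock axes before choosing the grip.

```bash
python3 - <<'E'
from h import *
C=np.load("w6.npy")[:262].reshape(-1,3)
t=np.radians(14.46);c,s=np.cos(t),np.sin(t)
Q=np.c_[(C[:,:2]-[602.8,-84.1])@np.array([[c,-s],[s,c]]),C[:,2]]
for y in(-20,-35,-50,-80,-110):
    m=(abs(Q[:,1]-y)<4)&(abs(Q[:,0]-35)<50); A=Q[m]
    b=A[A[:,2]>(4.5 if y>-60 else 3)]; print(y,len(b),np.percentile(b[:,0],[3,97]).round(1) if len(b) else '', np.median(b[:,2]).round(1) if len(b) else '')
m=(Q[:,2]>12)&(abs(Q[:,0])<70)&(abs(Q[:,1])<25);A=Q[m]
for x in(-40,-20,0,20,40):
    b=A[abs(A[:,0]-x)<6]; print(x,np.percentile(b[:,1],[2,98]).round(1))
print(np.percentile(A[:,0],[.5,99.5]))
E
python3 mv.py 595 -91.9 180.1 15.93 611.5 -81.9 4.5 14.46
```

```text
-20 265 [20.7 49.3] 8.1
-35 684 [ 0.8 47. ] 187.0
-50 359 [ 2.9 48.3] 7.2
-80 405 [21.2 48.8] 6.0
-110 236 [20.8 49.4] 4.3
-40 [-7.3  9.8]
-20 [-7.7  9.1]
0 [-7.  24.7]
20 [-7.6 23.2]
40 [-7.   9.8]
[-48.96280114  69.70454942]
x 0.0931 y -0.0254 z 0.8780 az 0.0245
```

>>> {"fn": "send_rows", "kwargs": {
  "rows": [
    {"x":0.0931,"y":-0.028,"z":0.15,"ax":0,"ay":0,"az":0.0245,"jaw":0.0},
    {"x":0.0931,"y":-0.028,"z":0.4,"ax":0,"ay":0,"az":0.0245,"jaw":0.0},
    {"x":0.0931,"y":-0.028,"z":0.65,"ax":0,"ay":0,"az":0.0245,"jaw":0.0},
    {"x":0.0931,"y":-0.028,"z":0.78,"ax":0,"ay":0,"az":0.0245,"jaw":0.0},
    {"x":0.0931,"y":-0.028,"z":0.85,"ax":0,"ay":0,"az":0.0245,"jaw":0.0},
    {"x":0.0931,"y":-0.028,"z":0.878,"ax":0,"ay":0,"az":0.0245,"jaw":0.0},
    {"x":0.0931,"y":-0.028,"z":0.878,"ax":0,"ay":0,"az":0.0245,"jaw":-0.4},
    {"x":0.0931,"y":-0.028,"z":0.878,"ax":0,"ay":0,"az":0.0245,"jaw":-0.8},
    {"x":0.0931,"y":-0.028,"z":0.878,"ax":0,"ay":0,"az":0.0245,"jaw":-0.8},
    {"x":0.0931,"y":-0.028,"z":0.878,"ax":0,"ay":0,"az":0.0245,"jaw":-0.8}
  ]
}}

```text
time: 20.5
tool_pos: [611.8, -81.4, 5.3]
tcp_rot: [3.141, -0.001, 0.251]
contact_force: [-0.3, -0.0, 2.8]
grip_width: 18.0
finger_force: 30.1
```

```bash
python3 -c "
import numpy as np
c,s=np.cos(np.radians(6.7)),np.sin(np.radians(6.7))
x,y=-24,3
print(549+c*x-s*y,181.5+s*x+c*y)"
```

```text
524.8138921997784 181.67941425823145
```

```bash
python3 mv.py 611.5 -81.9 4.5 14.4 560 40 134.5 50.4; python3 mv.py 560 40 134.5 50.4 524.8 181.7 134.5 96.7
```

```text
x -0.0978 y -0.6544 z -0.6500 az -0.6000
x 0.4337 y -0.5872 z -0.0000 az -0.7717
```

>>> {"fn": "send_rows", "kwargs": {
  "rows": [
    {"x":0,"y":0,"z":-0.05,"ax":0,"ay":0,"az":0,"jaw":-0.8},
    {"x":0,"y":0,"z":-0.18,"ax":0,"ay":0,"az":0,"jaw":-0.8},
    {"x":0,"y":0,"z":-0.35,"ax":0,"ay":0,"az":0,"jaw":-0.8},
    {"x":0,"y":0,"z":-0.52,"ax":0,"ay":0,"az":0,"jaw":-0.8},
    {"x":0,"y":0,"z":-0.62,"ax":0,"ay":0,"az":0,"jaw":-0.8},
    {"x":0,"y":0,"z":-0.65,"ax":0,"ay":0,"az":0,"jaw":-0.8},
    {"x":0,"y":0,"z":-0.65,"ax":0,"ay":0,"az":0,"jaw":-0.8},
    {"x":0,"y":0,"z":-0.65,"ax":0,"ay":0,"az":0,"jaw":-0.8},
    {"x":0,"y":0,"z":-0.65,"ax":0,"ay":0,"az":0,"jaw":-0.8},
    {"x":0,"y":0,"z":-0.65,"ax":0,"ay":0,"az":0,"jaw":-0.8}
  ]
}}

```text
time: 21.75
tool_pos: [611.1, -81.4, 133.9]
tcp_rot: [-3.141, 0.001, 0.251]
contact_force: [0.7, -0.8, -2.2]
grip_width: 17.8
finger_force: 30.1
```

>>> {"fn": "send_rows", "kwargs": {
  "rows": [
    {"x":-0.005,"y":-0.03,"z":0,"ax":0,"ay":0,"az":-0.03,"jaw":-0.8},
    {"x":-0.015,"y":-0.1,"z":0,"ax":0,"ay":0,"az":-0.1,"jaw":-0.8},
    {"x":-0.03,"y":-0.2,"z":0,"ax":0,"ay":0,"az":-0.18,"jaw":-0.8},
    {"x":-0.045,"y":-0.31,"z":0,"ax":0,"ay":0,"az":-0.28,"jaw":-0.8},
    {"x":-0.063,"y":-0.42,"z":0,"ax":0,"ay":0,"az":-0.38,"jaw":-0.8},
    {"x":-0.078,"y":-0.52,"z":0,"ax":0,"ay":0,"az":-0.48,"jaw":-0.8},
    {"x":-0.09,"y":-0.6,"z":0,"ax":0,"ay":0,"az":-0.55,"jaw":-0.8},
    {"x":-0.096,"y":-0.64,"z":0,"ax":0,"ay":0,"az":-0.59,"jaw":-0.8},
    {"x":-0.0978,"y":-0.6544,"z":0,"ax":0,"ay":0,"az":-0.6,"jaw":-0.8},
    {"x":-0.0978,"y":-0.6544,"z":0,"ax":0,"ay":0,"az":-0.6,"jaw":-0.8}
  ]
}}

```text
time: 23.0
tool_pos: [560.0, 40.3, 134.6]
tcp_rot: [3.141, -0.0, 0.879]
contact_force: [-0.4, 0.0, -1.7]
grip_width: 17.1
finger_force: 30.1
```

>>> {"fn": "send_rows", "kwargs": {
  "rows": [
    {"x":0.02,"y":-0.03,"z":0,"ax":0,"ay":0,"az":-0.04,"jaw":-0.8},
    {"x":0.07,"y":-0.1,"z":0,"ax":0,"ay":0,"az":-0.13,"jaw":-0.8},
    {"x":0.14,"y":-0.19,"z":0,"ax":0,"ay":0,"az":-0.25,"jaw":-0.8},
    {"x":0.22,"y":-0.3,"z":0,"ax":0,"ay":0,"az":-0.39,"jaw":-0.8},
    {"x":0.3,"y":-0.4,"z":0,"ax":0,"ay":0,"az":-0.53,"jaw":-0.8},
    {"x":0.37,"y":-0.5,"z":0,"ax":0,"ay":0,"az":-0.65,"jaw":-0.8},
    {"x":0.415,"y":-0.56,"z":0,"ax":0,"ay":0,"az":-0.73,"jaw":-0.8},
    {"x":0.434,"y":-0.585,"z":0,"ax":0,"ay":0,"az":-0.7717,"jaw":-0.8},
    {"x":0.434,"y":-0.587,"z":0,"ax":0,"ay":0,"az":-0.7717,"jaw":-0.8},
    {"x":0.434,"y":-0.587,"z":0,"ax":0,"ay":0,"az":-0.7717,"jaw":-0.8}
  ]
}}

```text
time: 24.25
tool_pos: [524.8, 181.6, 134.5]
tcp_rot: [3.142, 0.0, 1.687]
contact_force: [-0.9, -0.0, -2.1]
grip_width: 17.8
finger_force: 30.1
```

```bash
python3 - <<'E'
from h import *
o,p,d=cap("wrist"); cv2.imwrite("pics/w7.png",p[...,::-1]); C=cloud("wrist",o,d); np.save("w7.npy",C); print(o["time"],o["tool_pos"],o["tcp_rot"],o["joint_positions"])
E
```

```text
24.25 [524.83672579 181.63361474 134.50565563] [3.14155557e+00 1.25281752e-04 1.68658995e+00] [ 1.95247414e-01  4.84957408e-01  1.57095282e+00 -1.44504711e-04
  1.08565541e+00  7.95211704e-02]
```

View pics/w7.png

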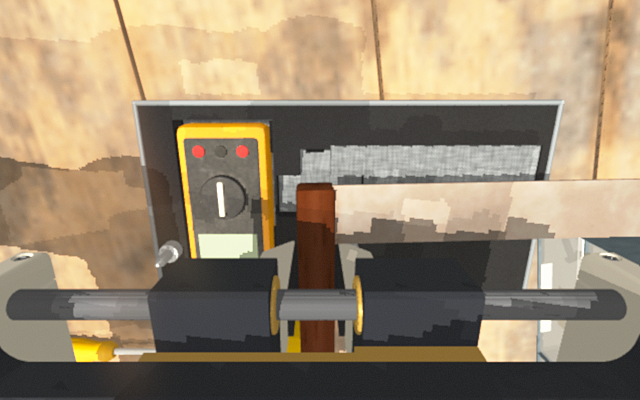

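Square held above the tray (stock at col 316, blade pointing right). The slot and blade recess are visible behind it. Next I'll measure the offsets.

```bash
python3 - <<'E'
from h import *
C=np.load("w7.npy"); v,u=np.mgrid[0:400,0:640]; Z=C[...,2]
t=np.radians(6.7); E=np.array([[np.cos(t),np.sin(t)],[-np.sin(t),np.cos(t)]])
T=(C[...,:2]-[549,181.5])@E.T; X,Y=T[...,0],T[...,1]
L=v<262; pc=lambda a,q:np.percentile(a,q).round(1) if len(a)>5 else None
m=L&(abs(Z-34)<2.5)
print("rim +y by x",[(x,pc(Y[m&(abs(X-x)<5)],99.5)) for x in(-140,-60,0,60,120)])
print("rim x ext by y",[(y,pc(X[m&(abs(Y-y)<4)],[.5,99.5])) for y in(75,70,60)])
m=L&(abs(Z-32)<1.2); f=L&(Z<29)&(Z>15)
print("notch floor: x",pc(X[f&(abs(Y-20)<4)&(X>-58)&(X<20)],[1,99]),"slot y top",pc(Y[f&(abs(X+24)<6)&(Y<60)],[97,99.5]))
m=L&(Z>110)&(Z<135)
st=m&(abs(X+24)<25)&(Z>123)
print("stock x by y",[(y,pc(X[st&(abs(Y-y)<3)&(Z>139-12)&(abs(X+24)<12)],[2,98])) for y in(20,25,30,35,40)],"ymax",pc(Y[st&(abs(X+24)<6)],[98,99.5]),"z",[(y,np.median(Z[st&(abs(X+24)<4)&(abs(Y-y)<3)]).round(1)) for y in(20,30,40)])
bl=L&(Z>115)&(Z<140)&(X>0)
for x in(10,40,80,110): 
  a=bl&(abs(X-x)<4); print("blade",x,pc(Y[a],[2,98]),np.median(Z[a]).round(1))
E
```

```text
rim +y by x [(-140, np.float64(81.4)), (-60, np.float64(81.3)), (0, np.float64(81.9)), (60, np.float64(81.8)), (120, np.float64(81.7))]
rim x ext by y [(75, array([-156.2,  155.1])), (70, array([-156.4,  155.3])), (60, array([-156.7,  155.7]))]
notch floor: x [-54.6  13.5] slot y top [43.1 43.8]
stock x by y [(20, None), (25, None), (30, None), (35, None), (40, None)] ymax [43.7 43.8] z [(20, np.float64(nan)), (30, np.float64(nan)), (40, np.float64(nan))]
blade 10 [14.9 43.7] 136.9
blade 40 [15.  43.9] 135.9
blade 80 [15.4 44.4] 134.4
blade 110 [16.  44.7] 133.3
  return _methods._mean(a, axis=axis, dtype=dtype,
  ret = ret.dtype.type(ret / rcount)
```

>>> {"fn": "send_rows", "kwargs": {
  "rows": [
    {"x":0,"y":-0.002,"z":0.1,"ax":0,"ay":0,"az":0.008,"jaw":-0.8},
    {"x":0,"y":-0.002,"z":0.22,"ax":0,"ay":0,"az":0.008,"jaw":-0.8},
    {"x":0,"y":-0.002,"z":0.32,"ax":0,"ay":0,"az":0.008,"jaw":-0.8},
    {"x":0,"y":-0.002,"z":0.39,"ax":0,"ay":0,"az":0.008,"jaw":-0.8},
    {"x":0,"y":-0.002,"z":0.42,"ax":0,"ay":0,"az":0.008,"jaw":-0.8},
    {"x":0,"y":-0.002,"z":0.44,"ax":0,"ay":0,"az":0.008,"jaw":-0.8},
    {"x":0,"y":-0.002,"z":0.455,"ax":0,"ay":0,"az":0.008,"jaw":-0.8},
    {"x":0,"y":-0.002,"z":0.47,"ax":0,"ay":0,"az":0.008,"jaw":-0.8},
    {"x":0,"y":-0.002,"z":0.48,"ax":0,"ay":0,"az":0.008,"jaw":-0.8},
    {"x":0,"y":-0.002,"z":0.49,"ax":0,"ay":0,"az":0.008,"jaw":-0.8}
  ]
}}

```text
time: 25.55
tool_pos: [524.4, 182.2, 36.6]
tcp_rot: [3.141, -0.0, 1.68]
contact_force: [-1.7, -0.2, -1.7]
grip_width: 17.8
finger_force: 30.1
```

>>> {"fn": "send_rows", "kwargs": {
  "rows": [
    {"x":0,"y":0,"z":0.007,"ax":0,"ay":0,"az":0,"jaw":-0.8},
    {"x":0,"y":0,"z":0.014,"ax":0,"ay":0,"az":0,"jaw":-0.8},
    {"x":0,"y":0,"z":0.02,"ax":0,"ay":0,"az":0,"jaw":-0.8},
    {"x":0,"y":0,"z":0.026,"ax":0,"ay":0,"az":0,"jaw":-0.8},
    {"x":0,"y":0,"z":0.03,"ax":0,"ay":0,"az":0,"jaw":-0.8},
    {"x":0,"y":0,"z":0.033,"ax":0,"ay":0,"az":0,"jaw":-0.8},
    {"x":0,"y":0,"z":0.035,"ax":0,"ay":0,"az":0,"jaw":-0.8},
    {"x":0,"y":0,"z":0.035,"ax":0,"ay":0,"az":0,"jaw":-0.8},
    {"x":0,"y":0,"z":0.035,"ax":0,"ay":0,"az":0,"jaw":-0.8},
    {"x":0,"y":0,"z":0.035,"ax":0,"ay":0,"az":0,"jaw":-0.8}
  ]
}}

```text
time: 26.8
tool_pos: [524.6, 182.2, 29.8]
tcp_rot: [3.141, -0.0, 1.68]
contact_force: [-0.7, 0.5, 5.5]
grip_width: 17.8
finger_force: 31.0
```

>>> {"fn": "send_rows", "kwargs": {
  "rows": [
    {"x":0,"y":0,"z":0.004,"ax":0,"ay":0,"az":0,"jaw":-0.8},
    {"x":0,"y":0,"z":0.008,"ax":0,"ay":0,"az":0,"jaw":-0.8},
    {"x":0,"y":0,"z":0.01,"ax":0,"ay":0,"az":0,"jaw":-0.8},
    {"x":0,"y":0,"z":0.01,"ax":0,"ay":0,"az":0,"jaw":-0.8},
    {"x":0,"y":0,"z":0.01,"ax":0,"ay":0,"az":0,"jaw":-0.8},
    {"x":0,"y":0,"z":0.01,"ax":0,"ay":0,"az":0,"jaw":-0.8},
    {"x":0,"y":0,"z":0.01,"ax":0,"ay":0,"az":0,"jaw":-0.8},
    {"x":0,"y":0,"z":0.01,"ax":0,"ay":0,"az":0,"jaw":-0.8},
    {"x":0,"y":0,"z":0.01,"ax":0,"ay":0,"az":0,"jaw":-0.8},
    {"x":0,"y":0,"z":0.01,"ax":0,"ay":0,"az":0,"jaw":-0.8}
  ]
}}

```text
time: 28.05
tool_pos: [524.6, 182.3, 29.8]
tcp_rot: [3.14, -0.0, 1.68]
contact_force: [-5.4, -1.5, 21.4]
grip_width: 17.7
finger_force: 31.1
```

>>> {"fn": "send_rows", "kwargs": {
  "rows": [
    {"x":0,"y":0,"z":0,"ax":0,"ay":0,"az":0,"jaw":-0.5},
    {"x":0,"y":0,"z":-0.01,"ax":0,"ay":0,"az":0,"jaw":-0.5},
    {"x":0,"y":0,"z":-0.01,"ax":0,"ay":0,"az":0,"jaw":-0.5},
    {"x":0,"y":0,"z":-0.05,"ax":0,"ay":0,"az":0,"jaw":-0.5},
    {"x":0,"y":0,"z":-0.1,"ax":0,"ay":0,"az":0,"jaw":-0.5},
    {"x":-0.045,"y":0,"z":-0.15,"ax":0,"ay":0,"az":0,"jaw":-1},
    {"x":-0.045,"y":0,"z":-0.15,"ax":0,"ay":0,"az":0,"jaw":-1},
    {"x":-0.045,"y":0,"z":-0.12,"ax":0,"ay":0,"az":0,"jaw":-1},
    {"x":-0.045,"y":0,"z":-0.09,"ax":0,"ay":0,"az":0,"jaw":-1},
    {"x":-0.045,"y":0,"z":-0.075,"ax":0,"ay":0,"az":0,"jaw":-1}
  ]
}}

```text
time: 29.3
tool_pos: [524.7, 173.2, 41.5]
tcp_rot: [-3.14, 0.0, 1.68]
contact_force: [-1.0, 0.3, 0.6]
grip_width: 0.4
finger_force: 0.0
```

```bash
python3 - <<'E'
from h import *
import warnings; warnings.simplefilter("ignore")
o,p,d=cap("wrist"); cv2.imwrite("pics/w8.png",p[...,::-1]);C=cloud("wrist",o,d); v,u=np.mgrid[0:400,0:640]; Z=C[...,2]
t=np.radians(6.7); E=np.array([[np.cos(t),np.sin(t)],[-np.sin(t),np.cos(t)]])
T=(C[...,:2]-[549,181.5])@E.T; X,Y=T[...,0],T[...,1]; L=v<255
print([(y,np.median(Z[L&(abs(X+24)<5)&(abs(Y-y)<2.5)]).round(1)) for y in(-10,0,10,20,30,40,43)])
for x in(10,60,100,140): print(x,np.median(Z[L&(abs(X-x)<5)&(abs(Y-30)<8)]).round(1))
print("foam",np.median(Z[L&(abs(Y-60)<5)&(X>-40)&(X<140)]))
E
```

```text
[(-10, np.float64(nan)), (0, np.float64(nan)), (10, np.float64(40.8)), (20, np.float64(40.9)), (30, np.float64(40.9)), (40, np.float64(40.8)), (43, np.float64(39.6))]
10 33.8
60 33.9
100 33.9
140 33.8
foam 33.95697597398121
```

The stock's visible end and the blade are home (z 41 and 34). I'll press the hidden end as well, keeping clear of the pin.

>>> {"fn": "send_rows", "kwargs": {
  "rows": [
    {"x":0,"y":-0.01,"z":-0.1,"ax":0,"ay":0,"az":0,"jaw":-1},
    {"x":-0.1,"y":-0.03,"z":-0.15,"ax":0,"ay":0,"az":0,"jaw":-1},
    {"x":-0.19,"y":-0.03,"z":-0.15,"ax":0,"ay":0,"az":0,"jaw":-1},
    {"x":-0.19,"y":-0.03,"z":-0.1,"ax":0,"ay":0,"az":0,"jaw":-1},
    {"x":-0.19,"y":-0.03,"z":-0.04,"ax":0,"ay":0,"az":0,"jaw":-1},
    {"x":-0.19,"y":-0.03,"z":-0.01,"ax":0,"ay":0,"az":0,"jaw":-1},
    {"x":-0.19,"y":-0.03,"z":0.003,"ax":0,"ay":0,"az":0,"jaw":-1},
    {"x":-0.19,"y":-0.03,"z":0.01,"ax":0,"ay":0,"az":0,"jaw":-1},
    {"x":-0.19,"y":-0.03,"z":0.01,"ax":0,"ay":0,"az":0,"jaw":-1},
    {"x":-0.19,"y":-0.03,"z":0.01,"ax":0,"ay":0,"az":0,"jaw":-1}
  ]
}}

```text
time: 30.6
tool_pos: [522.8, 135.1, 41.2]
tcp_rot: [-3.141, 0.0, 1.68]
contact_force: [-3.9, -0.4, 7.9]
grip_width: 0.4
finger_force: 4.3
```

```bash
python3 mv.py 522.8 135.1 41 96.3 545 -60 211 48; python3 mv.py 545 -60 211 48 550 -250 211 2;python3 mv.py 550 -250 211 2 550 -400 180 2
```

```text
x -0.9818 y 0.0033 z -0.8500 az 0.8050
x -0.6893 y 0.6543 z -0.0000 az 0.7667
x -0.0262 y 0.7495 z 0.1550 az -0.0000
```

>>> {"fn": "send_rows", "kwargs": {
  "rows": [
    {"x":0,"y":0,"z":-0.2,"ax":0,"ay":0,"az":0,"jaw":-1},
    {"x":0,"y":0,"z":-0.5,"ax":0,"ay":0,"az":0.1,"jaw":-1},
    {"x":-0.2,"y":0.003,"z":-0.75,"ax":0,"ay":0,"az":0.25,"jaw":-1},
    {"x":-0.5,"y":0.003,"z":-0.85,"ax":0,"ay":0,"az":0.4,"jaw":-1},
    {"x":-0.8,"y":0.003,"z":-0.85,"ax":0,"ay":0,"az":0.55,"jaw":-0.5},
    {"x":-0.9818,"y":0.003,"z":-0.85,"ax":0,"ay":0,"az":0.7,"jaw":-0.3},
    {"x":-0.9818,"y":0.003,"z":-0.85,"ax":0,"ay":0,"az":0.805,"jaw":-0.3},
    {"x":-0.9818,"y":0.003,"z":-0.85,"ax":0,"ay":0,"az":0.805,"jaw":-0.3},
    {"x":-0.9818,"y":0.003,"z":-0.85,"ax":0,"ay":0,"az":0.805,"jaw":-0.3},
    {"x":-0.9818,"y":0.003,"z":-0.85,"ax":0,"ay":0,"az":0.805,"jaw":-0.3}
  ]
}}

```text
time: 31.85
tool_pos: [545.4, -59.7, 210.6]
tcp_rot: [3.142, -0.0, 0.839]
contact_force: [0.2, 0.0, -0.2]
grip_width: 32.0
finger_force: 0.0
```

>>> {"fn": "send_rows", "kwargs": {
  "rows": [
    {"x":-0.14,"y":0.13,"z":0,"ax":0,"ay":0,"az":0.15,"jaw":-0.3},
    {"x":-0.34,"y":0.33,"z":0,"ax":0,"ay":0,"az":0.32,"jaw":-0.3},
    {"x":-0.54,"y":0.52,"z":0,"ax":0,"ay":0,"az":0.49,"jaw":-0.3},
    {"x":-0.69,"y":0.654,"z":0,"ax":0,"ay":0,"az":0.66,"jaw":-0.3},
    {"x":-0.69,"y":0.654,"z":0,"ax":0,"ay":0,"az":0.7667,"jaw":-0.3},
    {"x":-0.69,"y":0.654,"z":0,"ax":0,"ay":0,"az":0.7667,"jaw":-0.3},
    {"x":-0.69,"y":0.654,"z":0,"ax":0,"ay":0,"az":0.7667,"jaw":-0.3},
    {"x":-0.69,"y":0.654,"z":0,"ax":0,"ay":0,"az":0.7667,"jaw":-0.3},
    {"x":-0.69,"y":0.654,"z":0,"ax":0,"ay":0,"az":0.7667,"jaw":-0.3},
    {"x":-0.69,"y":0.654,"z":0,"ax":0,"ay":0,"az":0.7667,"jaw":-0.3}
  ]
}}

```text
time: 33.1
tool_pos: [550.0, -250.2, 210.6]
tcp_rot: [3.142, -0.0, 0.034]
contact_force: [0.6, -0.2, -0.0]
grip_width: 32.4
finger_force: 0.0
```

>>> {"fn": "send_rows", "kwargs": {
  "rows": [
    {"x":-0.01,"y":0.2,"z":0.05,"ax":0,"ay":0,"az":0,"jaw":-0.3},
    {"x":-0.02,"y":0.45,"z":0.1,"ax":0,"ay":0,"az":0,"jaw":-0.3},
    {"x":-0.026,"y":0.65,"z":0.15,"ax":0,"ay":0,"az":0,"jaw":-0.3},
    {"x":-0.026,"y":0.75,"z":0.155,"ax":0,"ay":0,"az":0,"jaw":-0.3},
    {"x":-0.026,"y":0.75,"z":0.155,"ax":0,"ay":0,"az":0,"jaw":-0.3},
    {"x":-0.026,"y":0.75,"z":0.155,"ax":0,"ay":0,"az":0,"jaw":-0.3},
    {"x":-0.026,"y":0.75,"z":0.155,"ax":0,"ay":0,"az":0,"jaw":-0.3},
    {"x":-0.026,"y":0.75,"z":0.155,"ax":0,"ay":0,"az":0,"jaw":-0.3},
    {"x":-0.026,"y":0.75,"z":0.155,"ax":0,"ay":0,"az":0,"jaw":-0.3},
    {"x":-0.026,"y":0.75,"z":0.155,"ax":0,"ay":0,"az":0,"jaw":-0.3}
  ]
}}

```text
time: 34.35
tool_pos: [549.9, -400.4, 179.6]
tcp_rot: [-3.142, -0.0, 0.034]
contact_force: [0.4, -0.3, -0.4]
grip_width: 32.3
finger_force: 0.0
```

```bash
python3 - <<'E'
from h import *
o,p,d=cap("wrist"); cv2.imwrite("pics/w9.png",p[...,::-1]); C=cloud("wrist",o,d); np.save("w9.npy",C); print(o["time"],o["tool_pos"],o["tcp_rot"],o["joint_positions"])
C=C[:255].reshape(-1,3)
X,Y,Z=C.T; b=(abs(X-551)<110)&(abs(Y+400)<40)
for n,a,c in(("plate",3.5,9),("all",4,40),("handle",28,40)):
  P=C[b&(Z>a)&(Z<c)]; r=cv2.minAreaRect(P[:,:2].astype(np.float32)); print(n,len(P),np.round(r[0],1),np.round(r[1],1),round(r[2],2),P.mean(0).round(1),np.percentile(P[:,2],[5,50,95]).round(1))
E
```

```text
34.35 [ 549.88337827 -400.36053281  179.57533448] [-3.14156739e+00 -9.59364959e-05  3.38802296e-02] [-7.41924763e-01  6.68158054e-01  1.10706430e+00  8.70325663e-05
  1.36631951e+00  7.94973662e-01]
plate 3917 [ 557.1 -399.7] [172.9  30. ] 3.52 [ 567.3 -399.1    5.8] [4.6 5.8 7.1]
all 4954 [ 557.1 -399.7] [172.9  30. ] 3.52 [ 564.8 -399.3   11.7] [ 4.7  6.1 33.9]
handle 1055 [ 553.9 -400. ] [78.9 12. ] 3.55 [ 555.6 -399.9   33.1] [30.5 33.2 34.7]
```

View pics/w9.png

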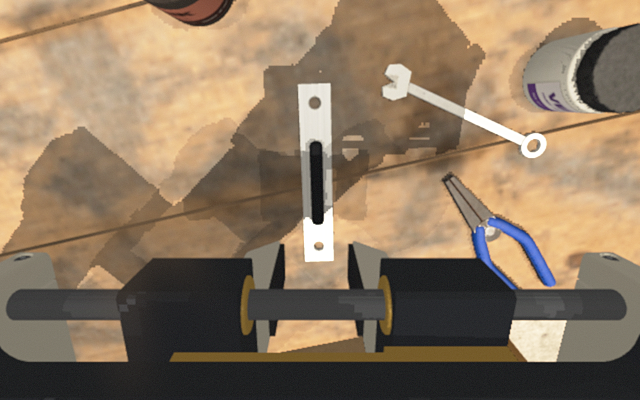

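The bar's handle is centred at (553.9,-400.0) with yaw 3.5° (pixel (316,182)), and the pliers and wrench are well clear. I'll grasp it.

>>> {"fn": "send_rows", "kwargs": {
  "rows": [
    {"x":0.02,"y":-0.001,"z":0.15,"ax":0,"ay":0,"az":-0.0265,"jaw":-0.35},
    {"x":0.02,"y":-0.001,"z":0.4,"ax":0,"ay":0,"az":-0.0265,"jaw":-0.35},
    {"x":0.02,"y":-0.001,"z":0.62,"ax":0,"ay":0,"az":-0.0265,"jaw":-0.35},
    {"x":0.02,"y":-0.001,"z":0.76,"ax":0,"ay":0,"az":-0.0265,"jaw":-0.35},
    {"x":0.02,"y":-0.001,"z":0.82,"ax":0,"ay":0,"az":-0.0265,"jaw":-0.35},
    {"x":0.02,"y":-0.001,"z":0.833,"ax":0,"ay":0,"az":-0.0265,"jaw":-0.35},
    {"x":0.02,"y":-0.001,"z":0.833,"ax":0,"ay":0,"az":-0.0265,"jaw":-0.9},
    {"x":0.02,"y":-0.001,"z":0.833,"ax":0,"ay":0,"az":-0.0265,"jaw":-0.9},
    {"x":0.02,"y":-0.001,"z":0.833,"ax":0,"ay":0,"az":-0.0265,"jaw":-0.9},
    {"x":0.02,"y":-0.001,"z":0.833,"ax":0,"ay":0,"az":-0.0265,"jaw":-0.9}
  ]
}}

```text
time: 35.65
tool_pos: [554.4, -400.8, 14.2]
tcp_rot: [3.14, -0.002, 0.061]
contact_force: [-0.6, 0.4, 4.6]
grip_width: 11.5
finger_force: 30.0
```

>>> {"fn": "send_rows", "kwargs": {
  "rows": [
    {"x":0,"y":0,"z":-0.05,"ax":0,"ay":0,"az":0,"jaw":-0.9},
    {"x":0,"y":0,"z":-0.2,"ax":0,"ay":0,"az":0,"jaw":-0.9},
    {"x":0,"y":0,"z":-0.45,"ax":0,"ay":0,"az":0,"jaw":-0.9},
    {"x":0,"y":0,"z":-0.7,"ax":0,"ay":0,"az":0,"jaw":-0.9},
    {"x":0,"y":-0.03,"z":-0.9,"ax":0,"ay":0,"az":0,"jaw":-0.9},
    {"x":0,"y":-0.12,"z":-0.98,"ax":0,"ay":0,"az":0,"jaw":-0.9},
    {"x":0,"y":-0.27,"z":-1,"ax":0,"ay":0,"az":0,"jaw":-0.9},
    {"x":0,"y":-0.42,"z":-1,"ax":0,"ay":0,"az":0,"jaw":-0.9},
    {"x":0,"y":-0.55,"z":-1,"ax":0,"ay":0,"az":0,"jaw":-0.9},
    {"x":0,"y":-0.6,"z":-1,"ax":0,"ay":0,"az":0,"jaw":-0.9}
  ]
}}

```text
time: 36.9
tool_pos: [545.8, -277.9, 211.8]
tcp_rot: [-3.14, 0.002, 0.063]
contact_force: [0.4, 0.2, -0.8]
grip_width: 11.4
finger_force: 30.0
```

```bash
python3 -c "
import numpy as np
c,s=np.cos(np.radians(6.7)),np.sin(np.radians(6.7))
x,y=-69,-36
print(549+c*x-s*y,181.2+s*x+c*y)"; python3 mv.py 546.5 -280 213 3.5 525 -85 213 5; python3 mv.py 525 -85 213 5 484.6 120 180 6.7
```

```text
484.67137171742047 137.3955757567605
x -0.0478 y -0.9797 z -0.0000 az -0.0250
x -0.1119 y -1.0387 z 0.1650 az -0.0283
```

>>> {"fn": "send_rows", "kwargs": {
  "rows": [
    {"x":-0.002,"y":-0.04,"z":0,"ax":0,"ay":0,"az":0,"jaw":-0.9},
    {"x":-0.008,"y":-0.16,"z":0,"ax":0,"ay":0,"az":0,"jaw":-0.9},
    {"x":-0.015,"y":-0.31,"z":0,"ax":0,"ay":0,"az":-0.01,"jaw":-0.9},
    {"x":-0.023,"y":-0.47,"z":0,"ax":0,"ay":0,"az":-0.01,"jaw":-0.9},
    {"x":-0.03,"y":-0.63,"z":0,"ax":0,"ay":0,"az":-0.02,"jaw":-0.9},
    {"x":-0.038,"y":-0.78,"z":0,"ax":0,"ay":0,"az":-0.025,"jaw":-0.9},
    {"x":-0.044,"y":-0.9,"z":0,"ax":0,"ay":0,"az":-0.025,"jaw":-0.9},
    {"x":-0.048,"y":-0.96,"z":0,"ax":0,"ay":0,"az":-0.025,"jaw":-0.9},
    {"x":-0.048,"y":-0.98,"z":0,"ax":0,"ay":0,"az":-0.025,"jaw":-0.9},
    {"x":-0.048,"y":-0.98,"z":0,"ax":0,"ay":0,"az":-0.025,"jaw":-0.9}
  ]
}}

```text
time: 38.15
tool_pos: [525.0, -85.9, 212.8]
tcp_rot: [3.141, 0.0, 0.087]
contact_force: [-0.4, -0.1, -1.1]
grip_width: 11.9
finger_force: 30.0
```

>>> {"fn": "send_rows", "kwargs": {
  "rows": [
    {"x":-0.005,"y":-0.05,"z":0.01,"ax":0,"ay":0,"az":0,"jaw":-0.9},
    {"x":-0.02,"y":-0.18,"z":0.03,"ax":0,"ay":0,"az":-0.01,"jaw":-0.9},
    {"x":-0.035,"y":-0.33,"z":0.05,"ax":0,"ay":0,"az":-0.01,"jaw":-0.9},
    {"x":-0.052,"y":-0.49,"z":0.08,"ax":0,"ay":0,"az":-0.02,"jaw":-0.9},
    {"x":-0.07,"y":-0.65,"z":0.11,"ax":0,"ay":0,"az":-0.025,"jaw":-0.9},
    {"x":-0.087,"y":-0.8,"z":0.14,"ax":0,"ay":0,"az":-0.028,"jaw":-0.9},
    {"x":-0.1,"y":-0.92,"z":0.165,"ax":0,"ay":0,"az":-0.028,"jaw":-0.9},
    {"x":-0.11,"y":-0.98,"z":0.165,"ax":0,"ay":0,"az":-0.028,"jaw":-0.9},
    {"x":-0.112,"y":-1,"z":0.165,"ax":0,"ay":0,"az":-0.028,"jaw":-0.9},
    {"x":-0.112,"y":-1,"z":0.165,"ax":0,"ay":0,"az":-0.028,"jaw":-0.9}
  ]
}}

```text
time: 39.4
tool_pos: [485.3, 111.5, 180.1]
tcp_rot: [3.141, -0.001, 0.117]
contact_force: [1.3, 0.1, -2.0]
grip_width: 11.8
finger_force: 30.0
```

```bash
python3 - <<'E'
from h import *
o,p,d=cap("wrist"); cv2.imwrite("pics/w10.png",p[...,::-1]); C=cloud("wrist",o,d); np.save("w10.npy",C); print(o["time"],o["tool_pos"],o["tcp_rot"],o["joint_positions"])
v,u=np.mgrid[0:400,0:640]; Z=C[...,2]
t=np.radians(6.7); E=np.array([[np.cos(t),np.sin(t)],[-np.sin(t),np.cos(t)]])
T=(C[...,:2]-[549,181.2])@E.T; X,Y=T[...,0],T[...,1]; L=v<262
print("tcp tray",(o["tool_pos"][:2]-np.array([549,181.2]))@E.T)
for a,b in((40,47),(52,66)):
    m=L&(Z>a)&(Z<b)&(abs(Y+36)<14)&(abs(X-4)<14); print("pin2",a,m.sum(),T[m].mean(0).round(1))
m=L&(Z>150)&(Z<190)&(X>-69)&(abs(Y+50)<40)
print(m.sum()); P=T[m]; r=cv2.minAreaRect(P.astype(np.float32)) if m.sum()>9 else 0; print(r, np.percentile(Z[m],[5,50,95]) if m.sum() else '')
m=m&(X>-26); 
for x in(-20,-10,0,10,18): a=m&(abs(X-x)<3); print(x,a.sum(),np.percentile(Y[a],[3,97]).round(1) if a.sum()>5 else '',np.median(Z[a]).round(1) if a.sum() else '')
E
```

```text
39.4 [485.29531726 111.53066804 180.1283076 ] [ 3.14142290e+00 -5.78844553e-04  1.16788082e-01] [ 7.19518634e-02  3.37025887e-01  1.66962163e+00 -1.58499588e-04
  1.13435927e+00  1.52602711e+00]
tcp tray [-71.39799344 -61.76106338]
pin2 40 77 [  3.8 -31. ]
pin2 52 50 [  3.6 -34.1]
8640
((-23.923870086669922, -60.71963882446289), (83.55023193359375, 37.741004943847656), 0.9575823545455933) [170.65625754 171.73830815 173.09310646]
-20 728 [-75.3 -47.3] 171.7
-10 752 [-75.5 -47.1] 171.7
0 556 [-75.7 -46.8] 171.7
10 828 [-75.3 -47.2] 171.7
18 397 [-75.4 -47.2] 171.8
```

```bash
cat > hole.py <<'E'
from h import *
import sys
def ana(C,z0):
    v,u=np.mgrid[0:400,0:640]; Z=C[...,2]
    t=np.radians(6.7); E=np.array([[np.cos(t),np.sin(t)],[-np.sin(t),np.cos(t)]])
    T=(C[...,:2]-[549,181.5])@E.T; X,Y=T[...,0],T[...,1]
    m=((v<262)&(abs(Z-z0)<3)&(X>-40)&(X<40)&(Y>-110)&(Y<20)).astype(np.uint8)
    print("plate far end",np.percentile(X[m>0],99.5).round(1),"y",np.percentile(Y[m>0],[2,98]).round(1))
    n,l,s,c=cv2.connectedComponentsWithStats(1-cv2.dilate(m,np.ones((1,1),np.uint8)))
    for i in range(1,n):
        if 20<s[i,4]<3000:
            b=cv2.dilate((l==i).astype(np.uint8),np.ones((3,3)))&m; k=b>0
            if k.sum()>8:
                print("hole px",c[i].round(1),s[i,4],"tray",((np.percentile(X[k],[3,97])).mean()).round(1),((np.percentile(Y[k],[3,97])).mean()).round(1), "size",np.ptp(X[k]).round(1))
if __name__=="__main__": ana(np.load(sys.argv[1]),float(sys.argv[2]))
E
python3 hole.py w10.npy 171.7; python3 mv.py 485.3 111.5 180.1 6.7 484.9 137.6 110 6.7
```

```text
plate far end 17.5 y [-76.  -47.1]
hole px [315.5 115.2] 416 tray 0.8 -61.6 size 11.6
x 0.0132 y -0.1298 z 0.3505 az -0.0000
```

>>> {"fn": "send_rows", "kwargs": {
  "rows": [
    {"x":0.004,"y":-0.03,"z":0.05,"ax":0,"ay":0,"az":0,"jaw":-0.9},
    {"x":0.008,"y":-0.08,"z":0.15,"ax":0,"ay":0,"az":0,"jaw":-0.9},
    {"x":0.012,"y":-0.12,"z":0.25,"ax":0,"ay":0,"az":0,"jaw":-0.9},
    {"x":0.015,"y":-0.1285,"z":0.34,"ax":0,"ay":0,"az":0,"jaw":-0.9},
    {"x":0.015,"y":-0.1285,"z":0.4,"ax":0,"ay":0,"az":0,"jaw":-0.9},
    {"x":0.015,"y":-0.1285,"z":0.425,"ax":0,"ay":0,"az":0,"jaw":-0.9},
    {"x":0.015,"y":-0.1285,"z":0.425,"ax":0,"ay":0,"az":0,"jaw":-0.9},
    {"x":0.015,"y":-0.1285,"z":0.425,"ax":0,"ay":0,"az":0,"jaw":-0.9},
    {"x":0.015,"y":-0.1285,"z":0.425,"ax":0,"ay":0,"az":0,"jaw":-0.9},
    {"x":0.015,"y":-0.1285,"z":0.425,"ax":0,"ay":0,"az":0,"jaw":-0.9}
  ]
}}

```text
time: 40.7
tool_pos: [485.1, 137.8, 95.3]
tcp_rot: [-3.142, -0.001, 0.117]
contact_force: [0.3, 0.3, -1.6]
grip_width: 11.5
finger_force: 30.0
```

```bash
python3 - <<'E'
from h import *
from hole import ana
o,p,d=cap("wrist"); C=cloud("wrist",o,d); np.save("w11.npy",C); print(o["time"],o["tool_pos"],o["tcp_rot"]); ana(C,86.6)
cv2.imwrite("pics/w11.png",cv2.resize(p[60:260,200:440,::-1],None,fx=3,fy=3,interpolation=cv2.INTER_CUBIC)[:600])
E
```

```text
40.7 [485.14321321 137.77036357  95.25357078] [-3.14154953e+00 -6.87393032e-04  1.16969302e-01]
plate far end 20.5 y [-49.9 -21.1]
hole px [315.5 115.1] 415 tray 3.8 -35.5 size 11.2
```

View pics/w11.png

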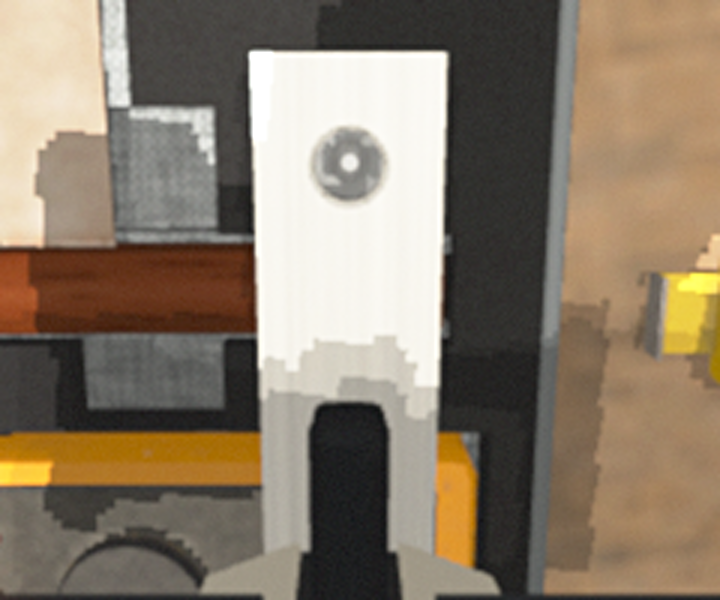

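The tip of pin 2 shows at the hole's centre (349,161 in the crop), so I'll lower the bar.

>>> {"fn": "send_rows", "kwargs": {
  "rows": [
    {"x":0,"y":0,"z":0.03,"ax":0,"ay":0,"az":0,"jaw":-0.9},
    {"x":0,"y":0,"z":0.06,"ax":0,"ay":0,"az":0,"jaw":-0.9},
    {"x":0,"y":0,"z":0.08,"ax":0,"ay":0,"az":0,"jaw":-0.9},
    {"x":0,"y":0,"z":0.1,"ax":0,"ay":0,"az":0,"jaw":-0.9},
    {"x":0,"y":0,"z":0.115,"ax":0,"ay":0,"az":0,"jaw":-0.9},
    {"x":0,"y":0,"z":0.13,"ax":0,"ay":0,"az":0,"jaw":-0.9},
    {"x":0,"y":0,"z":0.14,"ax":0,"ay":0,"az":0,"jaw":-0.9},
    {"x":0,"y":0,"z":0.15,"ax":0,"ay":0,"az":0,"jaw":-0.9},
    {"x":0,"y":0,"z":0.155,"ax":0,"ay":0,"az":0,"jaw":-0.9},
    {"x":0,"y":0,"z":0.155,"ax":0,"ay":0,"az":0,"jaw":-0.9}
  ]
}}

```text
time: 42.0
tool_pos: [485.0, 137.8, 63.9]
tcp_rot: [-3.142, -0.0, 0.117]
contact_force: [-0.8, 0.3, -2.1]
grip_width: 11.9
finger_force: 30.0
```

>>> {"fn": "send_rows", "kwargs": {
  "rows": [
    {"x":0,"y":0,"z":0.007,"ax":0,"ay":0,"az":0,"jaw":-0.9},
    {"x":0,"y":0,"z":0.014,"ax":0,"ay":0,"az":0,"jaw":-0.9},
    {"x":0,"y":0,"z":0.02,"ax":0,"ay":0,"az":0,"jaw":-0.9},
    {"x":0,"y":0,"z":0.025,"ax":0,"ay":0,"az":0,"jaw":-0.9},
    {"x":0,"y":0,"z":0.029,"ax":0,"ay":0,"az":0,"jaw":-0.9},
    {"x":0,"y":0,"z":0.032,"ax":0,"ay":0,"az":0,"jaw":-0.9},
    {"x":0,"y":0,"z":0.032,"ax":0,"ay":0,"az":0,"jaw":-0.9},
    {"x":0,"y":0,"z":0.032,"ax":0,"ay":0,"az":0,"jaw":-0.9},
    {"x":0,"y":0,"z":0.032,"ax":0,"ay":0,"az":0,"jaw":-0.9},
    {"x":0,"y":0,"z":0.032,"ax":0,"ay":0,"az":0,"jaw":-0.9}
  ]
}}

```text
time: 43.25
tool_pos: [485.0, 137.8, 58.2]
tcp_rot: [-3.142, -0.0, 0.117]
contact_force: [-2.9, -0.3, 5.9]
grip_width: 11.9
finger_force: 30.0
```

>>> {"fn": "send_rows", "kwargs": {
  "rows": [
    {"x":0,"y":0,"z":-0.004,"ax":0,"ay":0,"az":0,"jaw":-0.45},
    {"x":0,"y":0,"z":-0.004,"ax":0,"ay":0,"az":0,"jaw":-0.45},
    {"x":0,"y":0,"z":-0.004,"ax":0,"ay":0,"az":0,"jaw":-0.45},
    {"x":0,"y":0,"z":-0.05,"ax":0,"ay":0,"az":0,"jaw":-0.45},
    {"x":0,"y":0,"z":-0.15,"ax":0,"ay":0,"az":0,"jaw":-0.45},
    {"x":0,"y":0,"z":-0.3,"ax":0,"ay":0,"az":0,"jaw":-0.45},
    {"x":0,"y":0,"z":-0.5,"ax":0,"ay":0,"az":0,"jaw":-0.45},
    {"x":0,"y":0,"z":-0.7,"ax":0,"ay":0,"az":0,"jaw":-0.45},
    {"x":0,"y":0,"z":-0.8,"ax":0,"ay":0,"az":0,"jaw":-0.45},
    {"x":0,"y":0,"z":-0.8,"ax":0,"ay":0,"az":0,"jaw":-0.45}
  ]
}}

```text
time: 44.5
tool_pos: [485.8, 137.9, 219.4]
tcp_rot: [-3.142, -0.004, 0.117]
contact_force: [-0.5, 0.9, -0.4]
grip_width: 25.0
finger_force: 0.0
```

```bash
python3 - <<'E'
from h import *
import warnings; warnings.simplefilter("ignore")
o,p,d=cap("wrist"); C=cloud("wrist",o,d); cv2.imwrite("pics/w12.png",p[...,::-1])
v,u=np.mgrid[0:400,0:640]; Z=C[...,2]; L=v<258
t=np.radians(6.7); E=np.array([[np.cos(t),np.sin(t)],[-np.sin(t),np.cos(t)]])
T=(C[...,:2]-[549,181.5])@E.T; X,Y=T[...,0],T[...,1]
f=lambda x,y:np.median(Z[L&(abs(X-x)<3)&(abs(Y-y)<3)]).round(1)
print("plate",[(x,f(x,-45),f(x,-27)) for x in(-150,-130,-100,-20,15)])
print("meter",[(x,y,f(x,y)) for x in(-118,-93,-70) for y in(-10,35,45,62)])
print("stock",[(y,f(-24,y)) for y in(-54,-15,0,20,40)],"blade",[f(x,29) for x in(10,70,140)])
print("handle",[f(x,-36) for x in(-100,-69,-40)],o["contact_force"],o["time"])
C=np.load("top0.npy")
o2,p2,d2=cap("top");D=cloud("top",o2,d2)
for n,(a,b) in dict(tape=(262,209),can=(349,245),jar=(349,153)).items(): print(n,C[b,a].round(0),D[b,a].round(0))
E
```

```text
plate [(-150, np.float64(48.9), np.float64(48.7)), (-130, np.float64(50.0), np.float64(49.6)), (-100, np.float64(49.7), np.float64(49.9)), (-20, np.float64(49.7), np.float64(50.0)), (15, np.float64(49.9), np.float64(49.7))]
meter [(-118, -10, np.float64(43.1)), (-118, 35, np.float64(43.2)), (-118, 45, np.float64(43.2)), (-118, 62, np.float64(40.5)), (-93, -10, np.float64(43.4)), (-93, 35, np.float64(43.3)), (-93, 45, np.float64(44.6)), (-93, 62, np.float64(40.5)), (-70, -10, np.float64(43.3)), (-70, 35, np.float64(43.1)), (-70, 45, np.float64(43.7)), (-70, 62, np.float64(41.1))]
stock [(-54, np.float64(39.9)), (-15, np.float64(40.8)), (0, np.float64(41.1)), (20, np.float64(41.0)), (40, np.float64(41.1))] blade [np.float64(33.9), np.float64(33.6), np.float64(nan)]
handle [np.float64(77.7), np.float64(77.9), np.float64(77.7)] [-0.47994443  0.89458673 -0.40563632] 44.5
tape [536.  14.  57.] [535.  13.  63.]
can [ 409. -275.  171.] [ 409. -275.  168.]
jar [ 716. -288.  105.] [ 716. -288.  103.]
```

View pics/w12.png

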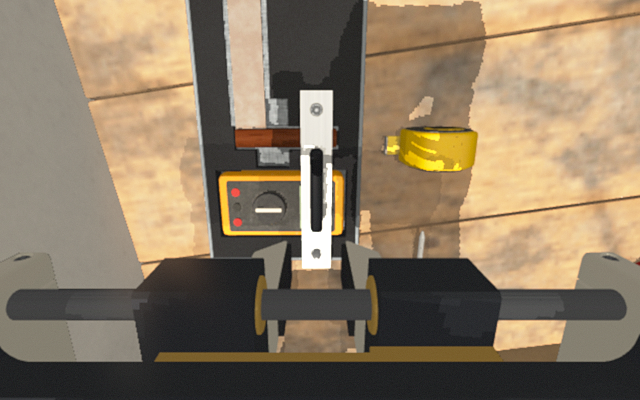

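The bar lies level with its plate top at z 50 and both pins through the holes at (317,110) and (317,253). The meter and square are home, and the tape, can and jar haven't moved. I'm handing the job in.

```bash
python3 -c "
from plant import bot
print(bot.close_job())"
```

```text
the job is handed in; nothing more can be done
None
```

The meter and square are pressed home in the tray, the bar lies flat on both pin shoulders across them, and the job was handed in at about 44.5 s; no verdict was returned.

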